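# Demagnetise a steel pin on a timer

## Robot

A 6-joint arm with a two-finger parallel gripper is mounted at the origin on a cart in front of the work surface, level with it; the furniture and walls round the work are solid. World frame = base frame: x ahead of the robot, y to its left, z up, the work surface at z = 0. Lengths are in m, angles in rad, forces in N, time in s.
With the tool pointing down it reaches from about 0.35 to 0.875 m from the base axis. Payload 4.2 kg.
Tool frame: the origin (TCP) lies between the finger pads, 19 mm behind the fingertips; this is the grasp point; z points along the fingers, y is the line along which they close (so a half turn about z gives the same grasp; the last joint's range is limited). The gripper opens to 87 mm and grips with 3 to 60 N. Pads are 19 mm wide; open, the fingers measure 117 mm over their backs; the gripper's body (75 mm by 190 mm) begins 51 mm behind the grasp point.
Start: joints at [1.427, 0.385, 0.008, 0, -1.194, -0.259], TCP at [0.245, 0.575, 0.241] pointing down, gripper open.
Joint ranges: [-3.14, 3.14], [-1.21, 2.06], [-1.07, 1.41], [-3.16, 2.05], [-2.99, -0.16], [-3.1, 3.1]. Speed limits (rad/s): [2.79, 2.79, 3.14, 3.14, 3.14, 3.14].

## Interface

Orientations are given as [roll, pitch, yaw] about the fixed x, y, z axes, in that order (R = Rz(yaw) Ry(pitch) Rx(roll)).
In Python, from rig import bot gives the robot as it stands.
- The arm moves only by the shell command python3 -m jog 'ROWS' [FORCE]. ROWS is JSON, one flat list of numbers, 7 for each row, row after row: the shift along the tool's x, y, z in units of 0.15 m (1.0 is 0.15 m), then the turn, a rotation vector about the tool's x, y, z in units of pi/4 rad (1.0 is pi/4 rad), then the closure, from 0 (fully open) to 1 (shut). A call has 1 to 20 rows; each row is the pose to reach, as a shift and turn from the pose commanded when the call began, along the tool's axes at that moment; what a row does not reach only later rows make up. A row lasts 1/10 s, in which the tool goes at most 50 mm and 8.59 degrees, less where a joint would pass 70% of its speed; a pose out of reach is approached as far as the arm can. A call with a number of a shift or a turn outside -1 to 1 is refused whole. A call with a gripper value outside its range is refused whole. The fingers move at their own pace and stop on an object; FORCE is the grip in N (left out, the last holds). Time passes only in rows, so rows that repeat a pose let the fingers close. It gives the time, the measured TCP pose, the force, the opening and the grip force at its end, in the units of the state.
- bot.sense(): the state, without advancing time (a new reading comes with each control period).
- bot.read_camera(name): name is "scene" or "side" or "wrist"; returns the picture (480x640x3 uint8, red, green, blue); there is no depth.
- bot.camera_model(name): a dict with "intrinsics" (3x3 intrinsics, pixels), "k1" (the pictures are not rectified: a ray, as slopes to the right and down, at radius r is drawn at 1 + k1 r^2 times it, then the intrinsics apply), "R" (3x3) and "t" (3): a world point X has camera coordinates R X + t. Camera axes: x right, y down, z forward; pixel columns grow to the right and rows downward; lengths in m; the calibration is good to about 2 mm. A picture is of the moment at which its call begins: read the wrist's pose just before it. camera_model takes no time and is no camera call; for the wrist camera it gives the pose at the moment of the call.
- bot.close_job(): hands the job in; it is judged then, once.
The state is a dict: "time": time; "joint_pos": joint angles; "dq": joint speeds; "joint_efforts": joint torques, N m; "tcp_pos": TCP position; "eef_rot": TCP orientation; "wrist_force": force on the tool from outside, world axes, zero at the start; "ft_torque": the same for the moment, N m; "width": finger opening in m; "grasp_force": force on a finger pad.
Only numpy, scipy, OpenCV 4.12 (cv2) and the standard library are available. Lean on these libraries where they do the work, as an engineer would, in place of code of your own. Each camera call takes 0.05 s, during which the arm holds its last target. There are 200 camera calls.

## Task

Stand the light grey steel pin upright on the demagnetiser, between its guides at the end nearest the robot and clear of the roller switch; then slide it along the guides against the roller just until the switch clicks (the pin's middle level with the green bands on the guides), without running the lever on past that, and let it go there. Then wind the timer on the sloping box clockwise past the red top mark, and turn it back until its pointer stands at the green index on the dial's rim. Leave the index and the other loose things where they are.

Things in the scene. Friction and masses are not known exactly. Their poses are not given: they have to be found in the camera images.
- pin_30: Light grey turned steel pin, a plain upright cylinder 30 in diameter and 75 high, standing on the bench, about 0.4 kg. Origin at the centre of its underside, z up along its axis. Pressed hard on the plate while slid, it may lean in the grip and spring back a few mm when let go.
- demagnetiser: Bench demagnetiser, fixed: a flat blue box 170 (x) by 100 (y) by 30 high with a steel plate on top, upper face at z = 33. Origin at the centre of the underside; x runs along its guides, away from the robot; z up. A black roller-lever switch stands at its far end: switch body and bracket from x = 54 to 80, y = -23 to +23, top at z = 79.
- plate_top (a point): Point on the plate's upper face over the demagnetiser's origin, same axes. Two dark steel guide bars, 10 high, 9 thick, inner faces at y = +20 and -20, run from x = -75 to +30. Each guide's top has a green band from x = 13.6 to 23.1: with the pin's axis at an x within these, touching the roller, the switch is clicked and not overrun.
- roller (a point): Centre of the switch's orange roller, 12 diameter and 10 wide; released, it stands at x = 29, y = 0, z = 81 of the demagnetiser, on a 42 mm lever that leans towards the robot from a pivot at x = 47, z = 43. The pin first touches it when its axis is at x = 8.
- switch_lever (a joint): Angle of the switch's lever (rad): 0 released; grows as the roller is pushed to the demagnetiser's +x. It clicks at 0.15 and should stay below 0.38 (overtravel; hard stop at 0.45). About 7 mm of roller travel at 0.18, 11 mm at 0.28. Its spring is weak (0.2 to 0.6 N at the roller), so a pin let go there stays.
- timer_box: Timer box, fixed: grey, 140 wide (y), 141 deep (x from -57 to +83), 87 high at the back. Its face slopes at 28 degrees, 130 long, low edge (30 high) to the robot at yaw 0; the face's normal is (-sin 28, 0, cos 28) in this body's frame. Origin under the centre of the face, on the bench; the dial's centre is at (0, 0, 61) in this frame.
- knob_grip (a point): Point on the knob's axis 28 mm out from the face, a good height for the TCP. The knob is a black bar 46 long, 16 wide, on a low round skirt (48 diameter, top 8 mm off the face); the bar stands from 8 to 36 mm off the face. The knob's axis is the face's normal.
- pointer_tip (a point): Tip of the knob's red pointer, on the bar's centre line, 38 mm from the knob's axis, 4 mm off the face.
- timer_knob (a joint): Angle of the timer knob (rad), growing clockwise as seen looking at the face; 0 to 2.6. The bar's pointer points straight up the slope at 1.7, and left (+y) of that by 1.7 minus the value. Ticks every 10 degrees; the red top mark, last of the scale, is at 2.27. It turns with light friction (0.04 N m) and stays where left.
- set_index (a joint): Angle of the green index tab on the dial's rim (rad), same zero and sense as timer_knob: the pointer stands at the index when both values are equal. It is stiff (1 N m) and is to be left where it is.
- index_tip (a point): Inner end of the green index tab, 52 mm from the knob's axis, 2 mm off the face.
- nipple_box: Bystander: small cardboard box, 43 by 65 by 37 high. Origin at the centre of its underside.
- wood_block: Bystander: wooden block, 60 by 120 by 45 high. Origin at the centre of its underside.
- tape_measure: Bystander: yellow tape measure, 34 by 80 by 62 high. Origin at the centre of its underside.

How it is judged:
By the outcome, as a careful person would: the job done as asked, in the order asked, and still so for the second after the job is handed in, with the robot touching nothing.
It also fails if it takes over 58 s, if anything falls off the work surface, if the arm or the gripper's body presses on something with over 40 N, if the wrist force passes 120 N, or if a joint passes its speed limit or range.

## Working session

There is one attempt and no reset: what is moved stays moved. The work goes in short steps, Python scripts to look and compute and a shell command to move; the robot and the scene stay as the last step left them, time stands still between calls to the robot, and variables do not carry over. Pictures are saved under pics/ and viewed, at most 10 in all, crops included, and the job is handed in when it is done.

```bash
mkdir -p pics; ls; python3 - <<'E'
from rig import bot
import cv2
for n in("scene","side"):
    im=bot.read_camera(n); cv2.imwrite(f"pics/{n}0.png",im[:,:,::-1])
    m=bot.camera_model(n); print(n,m)
print(bot.sense())
E
```

```text
pics
scene {'intrinsics': array([[559.0791606 ,   0.        , 315.97835692],
       [  0.        , 559.0791606 , 245.88867121],
       [  0.        ,   0.        ,   1.        ]]), 'k1': -0.10448270565080428, 'R': array([[-0.89671654, -0.44229847,  0.01647751],
       [-0.24186201,  0.45849327, -0.85515302],
       [ 0.37067805, -0.77081515, -0.51811369]]), 't': array([0.589407  , 0.17837231, 1.37823296])}
side {'intrinsics': array([[498.92744933,   0.        , 312.79437816],
       [  0.        , 498.92744933, 241.78111145],
       [  0.        ,   0.        ,   1.        ]]), 'k1': 0.04663330596831767, 'R': array([[-0.94124339,  0.33762417, -0.0084146 ],
       [ 0.19099924,  0.51159734, -0.83772755],
       [-0.27853218, -0.7901127 , -0.54602358]]), 't': array([ 0.55574454, -0.10903488,  1.80323594])}
{'time': 0.1, 'joint_pos': array([ 1.42661396e+00,  3.85473908e-01,  6.81368382e-03, -4.14312642e-04,
       -1.19400052e+00, -2.58609151e-01]), 'dq': array([ 0.00069593, -0.0022774 ,  0.0019821 ,  0.00238658,  0.0008542 ,
       -0.00011885]), 'joint_efforts': array([-1.27926369e-04, -3.91689742e+01,  1.87935072e+01,  4.23201844e+00,
        1.34543166e-02, -7.07381537e-05]), 'tcp_pos': array([0.24478246, 0.57455102, 0.24029553]), 'eef_rot': array([ 3.13969176e+00, -1.04644040e-04, -4.02944221e-01]), 'wrist_force': array([-0.38284728, -0.41257836, -0.82607462]), 'ft_torque': array([-0.03669494,  0.03887794,  0.06087638]), 'grasp_force': 0.0, 'width': 0.08709701317333043}
```

View pics/scene0.png

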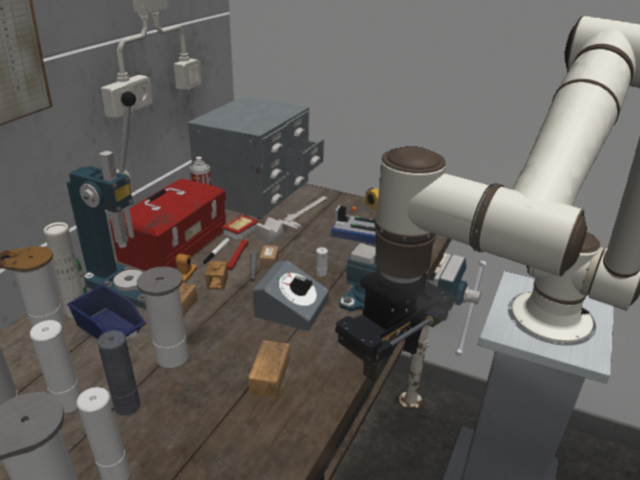

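View pics/side0.png

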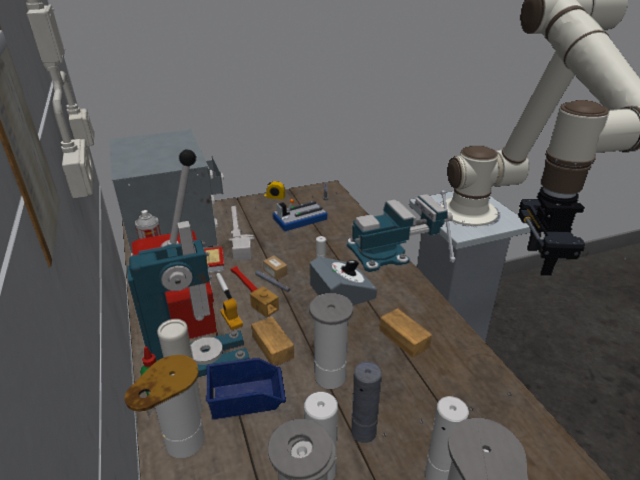

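The scene view shows the pin at (321,262), the timer at (297,290) and the demagnetiser partly hidden near (355,225). In the side view the pin is at (321,245), the demagnetiser at (300,215), the timer knob at (349,268) and a vise at (385,240).

```bash
cat > h.py <<'E'
import numpy as np, cv2
from rig import bot
from scipy.spatial.transform import Rotation as Ro
def und(m,px):
    K=np.array(m['intrinsics']);d=np.array([m['k1'],0,0,0,0.])
    return cv2.undistortPoints(np.array(px,float).reshape(-1,1,2),K,d,None,None,None) .reshape(-1,2) if False else _u(K,m['k1'],px)
def _u(K,k,px):
    p=(np.array(px,float).reshape(-1,2)-[K[0,2],K[1,2]])/[K[0,0],K[1,1]]
    q=p.copy()
    for _ in range(30): q=p/(1+k*(q**2).sum(1,keepdims=True))
    return q
def ray(m,px):
    q=_u(np.array(m['intrinsics']),m['k1'],px); R=np.array(m['R'])
    return -R.T@np.array(m['t']), np.c_[q,np.ones(len(q))]@R
def onz(m,px,z):
    c,d=ray(m,px); return c+d*((z-c[2])/d[:,2])[:,None]
def onplane(m,px,p0,n):
    c,d=ray(m,px); return c+d*(((p0-c)@n)/(d@n))[:,None]
def proj(m,X):
    X=np.array(X,float).reshape(-1,3)@np.array(m['R']).T+np.array(m['t'])
    q=X[:,:2]/X[:,2:]; q=q*(1+m['k1']*(q**2).sum(1,keepdims=True))
    return q@np.diag([m['intrinsics'][0][0],m['intrinsics'][1][1]])+[m['intrinsics'][0][2],m['intrinsics'][1][2]]
def tri(m1,p1,m2,p2):
    A=[];b=[]
    for m,p in((m1,p1),(m2,p2)):
        c,d=ray(m,[p]);d=d[0]/np.linalg.norm(d[0]);P=np.eye(3)-np.outer(d,d);A.append(P);b.append(P@c)
    return np.linalg.lstsq(np.vstack(A),np.hstack(b),rcond=None)[0]
def Rt(): 
    s=bot.sense(); return s['tcp_pos'],Ro.from_euler('xyz',s['eef_rot']).as_matrix()
def go(target,Rtar=None):
    "shift & turn in jog units"
    p,R=Rt(); sh=R.T@(np.array(target)-p)/0.15
    tu=Ro.from_matrix(R.T@Rtar).as_rotvec()/(np.pi/4) if Rtar is not None else np.zeros(3)
    return sh.round(4),tu.round(4)
E
python3 - <<'E'
from h import *
S=bot.camera_model("scene");D=bot.camera_model("side")
print('pin top',tri(S,(321,250),D,(321,238)),onz(D,[(321,238)],.075),onz(S,[(321,250)],.075))
print('knob',tri(S,(301,285),D,(349,267)))
print('demag corners side z=.033',onz(D,[(274,212),(321,205),(327,214),(283,226)],.033))
print('timer side',onz(D,[(375,293),(325,299)],0))
print('vise',onz(D,[(355,218),(375,265),(412,200),(445,225)],.1))
print('tape',onz(D,[(275,190)],.03))
w=bot.camera_model("wrist");p,R=Rt()
print(w['intrinsics'],w['k1'],'cam in tool',R.T@(-np.array(w['R']).T@np.array(w['t'])-p),'axes',np.array(w['R'])@R)
E
```

```text
pin top [0.59715436 0.09466365 0.07760973] [[0.59574825 0.09093828 0.075     ]] [[0.59897812 0.0907368  0.075     ]]
knob [0.57331411 0.255283   0.07206735]
demag corners side z=.033 [[ 0.66769002 -0.18573321  0.033     ]
 [ 0.49608292 -0.17526663  0.033     ]
 [ 0.49919071 -0.10759016  0.033     ]
 [ 0.66559504 -0.08433866  0.033     ]]
timer side [[ 5.12545830e-01  3.06092314e-01 -1.11022302e-16]
 [ 6.55181037e-01  2.81739660e-01  0.00000000e+00]]
vise [[0.46802368 0.05552267 0.1       ]
 [0.5193551  0.30673642 0.1       ]
 [0.24229841 0.0135784  0.1       ]
 [0.22773448 0.19133091 0.1       ]]
tape [[ 0.61629395 -0.35155643  0.03      ]]
[[359.70079033   0.         313.33767987]
 [  0.         359.70079033 232.74449687]
 [  0.           0.           1.        ]] -0.032129836155514194 cam in tool [ 6.72260291e-02  1.00231135e-04 -1.43181258e-01] axes [[-9.76526172e-04  9.99999081e-01 -9.40652151e-04]
 [-9.69829437e-01 -1.17637862e-03 -2.43781623e-01]
 [-2.43782505e-01  6.74213012e-04  9.69829694e-01]]
```

```bash
python3 - <<'E'
from h import *
print(go([.53,.16,.32],Ro.from_euler('xyz',[np.pi,0,0]).as_matrix()))
E
```

```text
(array([ 2.8329,  1.7977, -0.5277]), array([ 2.40e-03,  4.00e-04, -5.13e-01]))
```

```bash
python3 -m jog '[0.944,0.6,-0.176,0,0,0,0, 0.944,0.6,-0.176,0,0,0,0, 0.944,0.6,-0.176,0,0,0,0, 0.944,0.6,-0.176,0,0,0,0]' | tail -c 400
python3 -m jog '[0.944,0.6,-0.176,0,0,0,0, 0.944,0.6,-0.176,0,0,0,0, 0.944,0.6,-0.176,0,0,0,0, 0.944,0.6,-0.176,0,0,0,0]'| tail -c 400
python3 -m jog '[0.944,0.6,-0.176,0,0,-0.513,0, 0.944,0.6,-0.176,0,0,-0.513,0, 0.944,0.6,-0.176,0,0,-0.513,0, 0.944,0.6,-0.176,0,0,-0.513,0,0.944,0.6,-0.176,0,0,-0.513,0,0.944,0.6,-0.176,0,0,-0.513,0]'| tail -c 400
python3 - <<'E'
from h import *
import pickle
m=bot.camera_model("wrist");im=bot.read_camera("wrist");print(bot.sense()['dq'].round(3))
pickle.dump((m,im),open('w1.pkl','wb'))
cv2.imwrite("pics/w1.png",im[:,:,::-1])
E
```

```text
time: 0.5
tcp_pos: [0.3414, 0.4336, 0.2683]
eef_rot: [3.141, -0.0, -0.405]
wrist_force: [-0.3, 0.5, 0.1]
width: 0.0871
grasp_force: 0.0
time: 0.9
tcp_pos: [0.4363, 0.2954, 0.2947]
eef_rot: [-3.141, -0.0, -0.406]
wrist_force: [0.2, -0.1, -0.0]
width: 0.0869
grasp_force: 0.0
time: 1.5
tcp_pos: [0.5299, 0.1594, 0.3198]
eef_rot: [3.141, 0.001, -0.002]
wrist_force: [0.2, 0.4, 0.0]
width: 0.0874
grasp_force: 0.0
[ 0.024 -0.005 -0.004  0.002  0.002  0.   ]
```

View pics/w1.png

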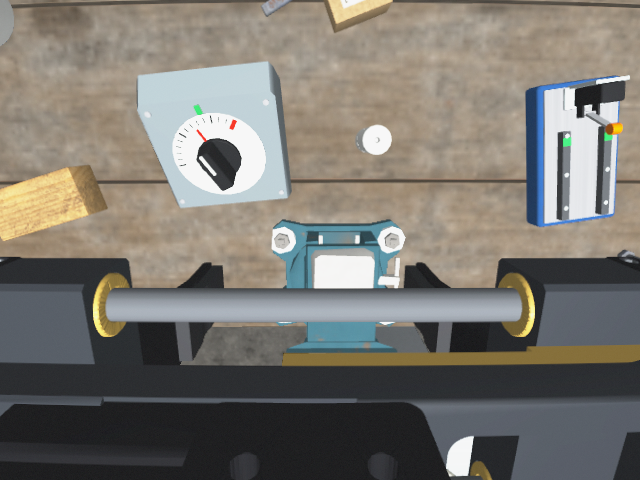

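The wrist view shows the pin top at (377,139) and the timer dial centred near (219,152). The pointer tip is near (201,135), the green index at (198,109) and the red mark at (233,125). The demagnetiser's green bands are at (567,142) and (607,136), with the roller at (614,128).

```bash
python3 - <<'E'
from h import *
import pickle
m,im=pickle.load(open('w1.pkl','rb')); h=cv2.cvtColor(im,cv2.COLOR_RGB2HSV).astype(int); H,Sa,V=h[...,0],h[...,1],h[...,2]
def comp(mask,box,mina=8):
    x0,y0,x1,y1=box; k=np.zeros(mask.shape,np.uint8);k[y0:y1,x0:x1]=mask[y0:y1,x0:x1]
    n,l,s,c=cv2.connectedComponentsWithStats(k); return [(c[i].round(2),s[i]) for i in range(1,n) if s[i,4]>=mina]
g=(abs(H-60)<20)&(Sa>100)&(V>80)
gs=comp(g,(540,100,640,200)); print('bands',gs)
for c,s in gs: print(onz(m,[c],.043))
gi=comp(g,(130,70,290,210)); print('idx',gi)
r=((H<8)|(H>172))&(Sa>130)&(V>100)
print('red',comp(r,(130,70,290,210)))
# pin top
p=comp((V>200)&(Sa<40),(345,110,410,170)); print('pin',p); print(onz(m,[p[0][0]],.075))
# blue edges of demag
b=(abs(H-110)<12)&(Sa>140); k=np.zeros(b.shape,np.uint8);k[60:240,510:640]=b[60:240,510:640]
# white dial
k=np.zeros(b.shape,np.uint8);k[100:205,160:275]=((V>215)&(Sa<25))[100:205,160:275]
pts=cv2.convexHull(cv2.findNonZero(k));e=cv2.fitEllipse(pts);print('dial',e)
c=onz(m,[e[0]],.061);print('dialctr',c)
# edges
print('low edge',onz(m,[(184,207),(289,197)],.030)); print('high edge',onz(m,[(137,75),(272,62)],.087))
print('demag left edge',onz(m,[(528,90),(529,224)],.030))
for nm,box in(('t',(130,50,300,220)),('d',(520,60,640,240))):
    x0,y0,x1,y1=box;cv2.imwrite(f'pics/c_{nm}.png',cv2.resize(im[y0:y1,x0:x1,::-1],None,fx=3.3,fy=3.3,interpolation=cv2.INTER_CUBIC))
E
```

```text
bands [(array([607.23, 136.61]), array([604, 132,   9,   9,  57], dtype=int32)), (array([566.47, 141.74]), array([563, 137,   8,  10,  68], dtype=int32))]
[[ 0.60452592 -0.18146687  0.043     ]]
[[ 0.59826205 -0.1335256   0.043     ]]
idx [(array([197.58, 109.56]), array([194, 105,   9,  10,  55], dtype=int32))]
red [(array([232.74, 124.21]), array([230, 120,   7,  10,  38], dtype=int32)), (array([201.38, 135.62]), array([197, 130,  10,  12,  29], dtype=int32))]
pin [(array([376.7, 139.4]), array([363, 125,  29,  30, 687], dtype=int32))]
[[0.59967418 0.09201139 0.075     ]]
dial ((221.2799072265625, 150.07901000976562), (91.06843566894531, 133.8460693359375), 44.56593704223633)
dialctr [[0.58900953 0.25899892 0.061     ]]
low edge [[0.52065783 0.31687381 0.03      ]
 [0.53241623 0.18799385 0.03      ]]
high edge [[0.66249363 0.33146454 0.087     ]
 [0.67288707 0.1982393  0.087     ]]
demag left edge [[ 0.65574543 -0.08802655  0.03      ]
 [ 0.49807847 -0.11089488  0.03      ]]
```

```bash
python3 - <<'E'
from h import *
print(go([.599,.0917,.14],Ro.from_euler('xyz',[np.pi,0,.135]).as_matrix()))
E
```

```text
(array([0.4647, 0.4547, 1.1982]), array([ 0.0002,  0.0017, -0.1725]))
```

View pics/c_t.png

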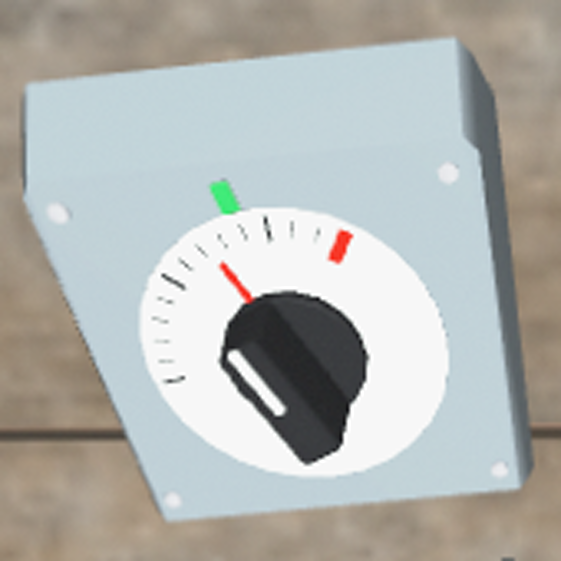

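View pics/c_d.png

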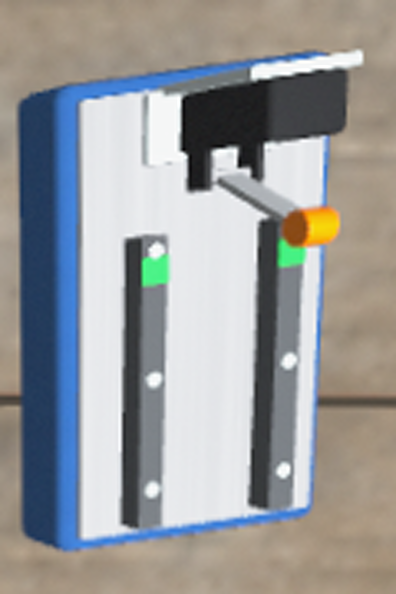

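The crops show the dial with its pointer about 20–25° counter-clockwise of the green index. On the demagnetiser, both guides are clear and the roller partly covers the right-hand band.

```bash
python3 -m jog '[0.465,0.455,0.9,0,0,-0.172,0, 0.465,0.455,0.9,0,0,-0.172,0, 0.465,0.455,0.9,0,0,-0.172,0, 0.465,0.455,0.9,0,0,-0.172,0, 0.465,0.455,0.9,0,0,-0.172,0, 0.465,0.455,0.9,0,0,-0.172,0]'
python3 - <<'E'
from h import *
import pickle
m=bot.camera_model("wrist");im=bot.read_camera("wrist")
pickle.dump((m,im),open('w2.pkl','wb'))
cv2.imwrite("pics/w2.png",im[:,:,::-1])
h=cv2.cvtColor(im,cv2.COLOR_RGB2HSV).astype(int);V,S=h[...,2],h[...,1]
p=proj(m,[[.599,.0917,.075]])[0].round().astype(int);print(p)
k=np.zeros(V.shape,np.uint8);x,y=p;k[y-70:y+70,x-70:x+70]=((V>195)&(S<40))[y-70:y+70,x-70:x+70]
n,l,s,c=cv2.connectedComponentsWithStats(k)
for i in range(1,n):
    if s[i,4]>200: print(s[i],c[i],onz(m,[c[i]],.075))
print(go([.599,.0917,.052],Ro.from_euler('xyz',[np.pi,0,.135]).as_matrix()))
E
```

```text
time: 2.15
tcp_pos: [0.6001, 0.093, 0.1868]
eef_rot: [3.142, -0.002, 0.137]
wrist_force: [-0.3, -0.3, 0.6]
width: 0.0871
grasp_force: 0.0
[314 238]
[ 293  217   42   40 1280] [313.51796875 236.59921875] [[0.60029857 0.0921725  0.075     ]]
(array([-0.0132,  0.0099,  0.9048]), array([-0.0007, -0.0048,  0.0027]))
```

View pics/w2.png

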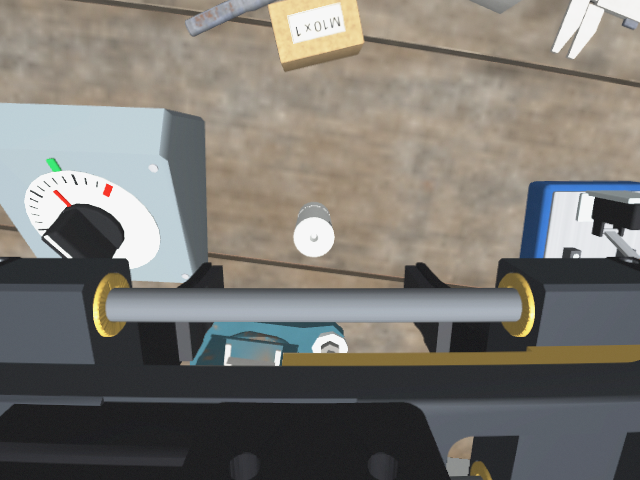

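The pin's top is at (314,237), centred under the gripper, with the timer on the left and the demagnetiser on the right edge of the view.

```bash
python3 -m jog '[0,0,0.6,0,0,0,0, 0,0,0.9,0,0,0,0, 0,0,0.9,0,0,0,0, 0,0,0.9,0,0,0,0, 0,0,0.9,0,0,0,1, 0,0,0.9,0,0,0,1, 0,0,0.9,0,0,0,1, 0,0,0.9,0,0,0,1, 0,0,0.9,0,0,0,1,0,0,0.9,0,0,0,1]' 25
python3 - <<'E'
from h import *
b=np.array([.5983,-.1335,.043]); yaw=.14
ex=np.array([np.cos(yaw),np.sin(yaw),0]);ey=np.array([-ex[1],ex[0],0])
o=b-ex*.01835-ey*.0245;print('demag o',o)
s=bot.sense();print(s['width'],s['grasp_force'])
print(go([o[0]-.0,o[1],.175]+np.array([0,0,0])-ex*.045,Ro.from_euler('xyz',[np.pi,0,.14]).as_matrix()))
E
```

```text
time: 3.2
tcp_pos: [0.5999, 0.0918, 0.051]
eef_rot: [-3.141, -0.001, 0.135]
wrist_force: [0.7, -0.5, -0.4]
width: 0.0467
grasp_force: 0.0
demag o [ 0.58354834 -0.16032091  0.043     ]
0.04671299665540793 0.0
(array([-0.6337,  1.6524, -0.8277]), array([-0.0002, -0.001 , -0.0062]))
```

```bash
python3 -m jog '[0,0,0,0,0,0,1,0,0,0,0,0,0,1,0,0,0,0,0,0,1,0,0,0,0,0,0,1,0,0,-0.3,0,0,0,1,0,0,-0.6,0,0,0,1, 0,0,-0.8,0,0,0,1, 0,0,-0.8,0,0,0,1]' 
python3 -m jog '[-0.3,0.33,0,0,0,0,1, -0.6,0.7,0,0,0,0,1, -0.65,0.95,0,0,0,0,1,-0.65,0.95,0,0,0,0,1]' 
python3 -m jog '[0,0.3,0,0,0,0,1, 0,0.6,0,0,0,-0.006,1, 0,0.7,0,0,0,-0.006,1,0,0.7,0,0,0,-0.006,1,0,0.7,0,0,0,-0.006,1]' 
python3 - <<'E'
from h import *
import pickle
m=bot.camera_model("wrist");im=bot.read_camera("wrist")
pickle.dump((m,im),open('w3.pkl','wb'))
cv2.imwrite("pics/w3.png",im[:,:,::-1])
h=cv2.cvtColor(im,cv2.COLOR_RGB2HSV).astype(int); H,Sa,V=h[...,0],h[...,1],h[...,2]
g=((abs(H-60)<20)&(Sa>100)&(V>80)).astype(np.uint8)
n,l,s,c=cv2.connectedComponentsWithStats(g)
for i in range(1,n):
    if s[i,4]>30: print(s[i],c[i].round(1),onz(m,[c[i]],.043), onz(m,cv2.boxPoints(cv2.minAreaRect(np.argwhere(l==i)[:,::-1].astype(np.float32))),.043)[:,:2].round(4).tolist())
E
```

```text
time: 4.0
tcp_pos: [0.6019, 0.0925, 0.1746]
eef_rot: [-3.14, -0.009, 0.136]
wrist_force: [1.4, 1.0, -5.0]
width: 0.0294
grasp_force: 25.0
time: 4.4
tcp_pos: [0.5176, -0.0652, 0.1674]
eef_rot: [-3.141, 0.008, 0.132]
wrist_force: [1.2, 0.5, -4.4]
width: 0.0291
grasp_force: 25.0
time: 4.9
tcp_pos: [0.535, -0.1662, 0.1682]
eef_rot: [-3.14, 0.004, 0.139]
wrist_force: [0.5, 0.5, -5.4]
width: 0.0295
grasp_force: 25.0
[341 133  13  15 182] [346.9 140.2] [[ 0.6056803  -0.18148531  0.043     ]] [[0.6101, -0.1764], [0.6113, -0.185], [0.6016, -0.1866], [0.6004, -0.178]]
[274 134  13  14 175] [280.  140.8] [[ 0.59868322 -0.1335451   0.043     ]] [[0.6028, -0.1287], [0.604, -0.1373], [0.5949, -0.1384], [0.5937, -0.1297]]
```

View pics/w3.png

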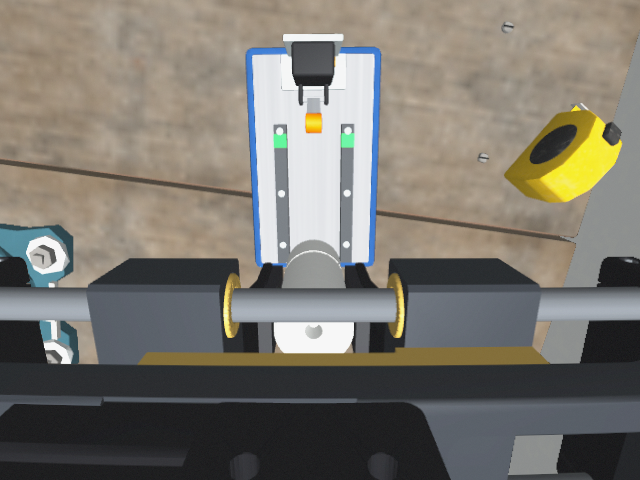

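Wrist view: the pin is held over the near end of the demagnetiser. The green bands are at (280,141) and (347,140) and the roller at (314,122), all unobstructed.

```bash
cat >> h.py <<'E'
YD=.145;OD=np.array([.5840,-.1602,0]);EX=np.array([np.cos(YD),np.sin(YD),0]);EY=np.array([-EX[1],EX[0],0]);RD=Ro.from_euler('xyz',[np.pi,0,YD]).as_matrix()
def dem(x,y,z): return OD+EX*x+EY*y+np.array([0,0,z])
def st():
    s=bot.sense();d=s['tcp_pos']-OD;print('t',s['time'],'dem',(d@EX).round(4),(d@EY).round(4),d[2].round(4),'F',s['wrist_force'].round(1),'w',s['width'].round(4),s['grasp_force'],s['eef_rot'].round(3))
E
python3 - <<'E'
from h import *
m=bot.camera_model("wrist");print(proj(m,dem(.029,0,.081))); st(); print(go(dem(-.05,0,.087),RD))
E
```

```text
[[314.17194734 123.60326353]]Traceback (most recent call last):
  File "<stdin>", line 2, in <module>
  File "h.py", line 38, in st
    s=bot.sense();d=s['tcp_pos']-OD;print('t',s['time'],'dem',(d@EX).round(4),(d@EY).round(4),d[2].round(4),'F',s['wrist_force'].round(1),'w',s['width'].round(4),s['grasp_force'],s['eef_rot'].round(3))
                                                                                                                                              ^^^^^^^^^^^^^^^^
AttributeError: 'float' object has no attribute 'round'
```

Roller check agrees with the model (predicted (314,124), seen (314,122)).

```bash
sed -i "s/s\['width'\].round(4)/round(s['width'],4)/" h.py
python3 - <<'E'
from h import *
st(); print(go(dem(-.05,0,.087),RD))
E
```

```text
t 4.95 dem -0.049 0.0016 0.1688 F [-0.5  0.6 -5.5] w 0.0292 24.992791819386184 [-3.14e+00  3.00e-03  1.40e-01]
(array([-0.005 ,  0.0113,  0.545 ]), array([-0.0018,  0.0042, -0.0065]))
```

```bash
python3 -m jog '[0,0.011,0.2,0,0,-0.006,1, 0,0.011,0.4,0,0,-0.006,1, 0,0.011,0.5,0,0,-0.006,1, 0,0.011,0.54,0,0,-0.006,1, 0,0.011,0.54,0,0,-0.006,1, 0,0.011,0.54,0,0,-0.006,1]'
python3 - <<'E'
from h import *
st()
E
python3 -m jog '[0,0,0.01,0,0,0,1, 0,0,0.013,0,0,0,1, 0,0,0.013,0,0,0,1]' | grep -E "tcp|force"
python3 -m jog '[0,0,0.003,0,0,0,1, 0,0,0.006,0,0,0,1, 0,0,0.006,0,0,0,1]'| grep -E "tcp|force"
```

```text
time: 5.55
tcp_pos: [0.5376, -0.1677, 0.0904]
eef_rot: [3.141, -0.002, 0.146]
wrist_force: [0.2, 0.1, -4.3]
width: 0.0296
grasp_force: 25.0
t 5.55 dem -0.047 -0.0007 0.0904 F [ 0.2  0.1 -4.3] w 0.0296 24.99268137384206 [ 3.141e+00 -2.000e-03  1.460e-01]
tcp_pos: [0.5369, -0.1682, 0.088]
wrist_force: [-0.3, -0.7, -5.8]
grasp_force: 25.0
tcp_pos: [0.5366, -0.1683, 0.0865]
wrist_force: [-0.5, -0.3, -5.2]
grasp_force: 25.0
```

```bash
for i in 1 ; do python3 -m jog '[0,0,0.006,0,0,0,1, 0,0,0.01,0,0,0,1, 0,0,0.01,0,0,0,1]' | grep -E "tcp|wrist"; done
python3 -m jog '[0,0,0.004,0,0,0,1, 0,0,0.004,0,0,0,1, 0,0,0.004,0,0,0,1]'| grep -E "tcp|wrist"
```

```text
tcp_pos: [0.5366, -0.1682, 0.0849]
wrist_force: [0.5, 0.4, -5.8]
tcp_pos: [0.5367, -0.1682, 0.0845]
wrist_force: [0.3, -1.2, -5.0]
```

```bash
python3 -m jog '[0,0,0.004,0,0,0,1, 0,0,0.004,0,0,0,1, 0,0,0.004,0,0,0,1]'| grep -E "tcp|wrist"
python3 -m jog '[0,0,0.003,0,0,0,1, 0,0,0.003,0,0,0,1, 0,0,0.003,0,0,0,1]'| grep -E "tcp|wrist"
```

```text
tcp_pos: [0.5366, -0.1682, 0.0839]
wrist_force: [0.0, -0.2, -5.9]
tcp_pos: [0.5367, -0.1682, 0.0835]
wrist_force: [-0.5, -0.1, -5.4]
```

```bash
python3 -m jog '[0,0,0.004,0,0,0,1, 0,0,0.004,0,0,0,1, 0,0,0.004,0,0,0,1]'| grep -E "tcp|wrist"
python3 -m jog '[0,0,0.004,0,0,0,1, 0,0,0.004,0,0,0,1, 0,0,0.004,0,0,0,1]'| grep -E "tcp|wrist"
```

```text
tcp_pos: [0.5368, -0.1682, 0.0834]
wrist_force: [-1.7, 0.7, 1.4]
tcp_pos: [0.5368, -0.1682, 0.0834]
wrist_force: [-3.6, 1.7, 5.2]
```

```bash
python3 -m jog '[0,0,-0.008,0,0,0,1, 0,0,-0.008,0,0,0,0.5, 0,0,-0.008,0,0,0,0.5, 0,0,-0.008,0,0,0,0.5,0,0,-0.008,0,0,0,0.5]'
python3 - <<'E'
from h import *
import pickle
st()
m=bot.camera_model("wrist");im=bot.read_camera("wrist")
pickle.dump((m,im),open('w4.pkl','wb'));cv2.imwrite("pics/w4.png",im[:,:,::-1])
print(go(dem(-.0465,0,.0836),RD))
E
```

```text
time: 8.45
tcp_pos: [0.5371, -0.1683, 0.0836]
eef_rot: [3.141, -0.001, 0.145]
wrist_force: [-0.1, 0.2, -0.1]
width: 0.0426
grasp_force: 0.0
t 8.45 dem -0.0476 -0.0012 0.0836 F [-0.1  0.2 -0.1] w 0.0426 0.0 [ 3.141e+00 -1.000e-03  1.450e-01]
(array([ 0.0079, -0.0079, -0.0002]), array([ 0.0003, -0.0007, -0.0004]))
```

View pics/w4.png

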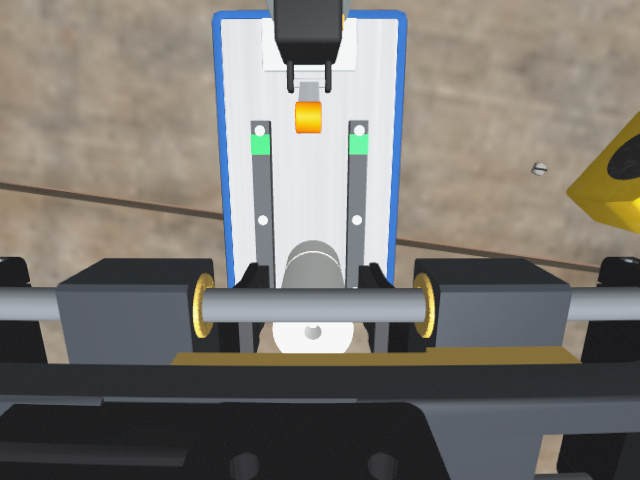

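The pin stands between the guides, with its top's centre hole at (313,333). The bands are at (260,144) and (358,144) and the roller at (308,117).

```bash
python3 - <<'E'
from h import *
import pickle
m,im=pickle.load(open('w4.pkl','rb'))
h=cv2.cvtColor(im,cv2.COLOR_RGB2HSV).astype(int); H,Sa,V=h[...,0],h[...,1],h[...,2]
n,l,s,c=cv2.connectedComponentsWithStats(((abs(H-60)<20)&(Sa>100)&(V>80)).astype(np.uint8))
for i in range(1,n):
    if s[i,4]>30: X=onz(m,[c[i]],.043)[0];print(X,(X-OD)@EX,(X-OD)@EY)
X=onz(m,[(313,333)],.108)[0];print('pin',(X-OD)@EX,(X-OD)@EY,'tcp proj',proj(m,Rt()[0]+[0,0,.0244]))
E
```

```text
[ 0.59875054 -0.13324113  0.043     ] 0.018491096810989264 0.0245446222436158
[ 0.60590399 -0.18138429  0.043     ] 0.018613156617885967 -0.02412694277262227
pin -0.04849892244684578 -0.001651370385956551 tcp proj [[311.73833497 330.98223676]]
```

```bash
python3 -m jog '[0,0,0,0,0,0,0.8, 0,0,0,0,0,0,1, 0,0,0,0,0,0,1, 0,0,0,0,0,0,1, 0,0,0,0,0,0,1]' 10
python3 -m jog '[0.03,-0.008,0,0,0,0,1, 0.06,-0.008,0,0,0,0,1, 0.1,-0.008,0,0,0,0,1, 0.14,-0.008,0,0,0,0,1, 0.18,-0.008,0,0,0,0,1, 0.22,-0.008,0,0,0,0,1, 0.26,-0.008,0,0,0,0,1, 0.3,-0.008,0,0,0,0,1, 0.33,-0.008,0,0,0,0,1, 0.36,-0.008,0,0,0,0,1, 0.38,-0.008,0,0,0,0,1, 0.4,-0.008,0,0,0,0,1, 0.4,-0.008,0,0,0,0,1, 0.4,-0.008,0,0,0,0,1]'
python3 - <<'E'
from h import *
st(); print(go(dem(.019,0,.0836),RD))
E
```

```text
time: 9.0
tcp_pos: [0.5367, -0.1681, 0.0835]
eef_rot: [-3.142, -0.0, 0.145]
wrist_force: [-0.7, 0.7, 0.0]
width: 0.03
grasp_force: 10.0
time: 10.4
tcp_pos: [0.5962, -0.1582, 0.0833]
eef_rot: [-3.142, -0.001, 0.145]
wrist_force: [-0.5, -0.1, -4.8]
width: 0.0296
grasp_force: 10.0
t 10.4 dem 0.0123 0.0002 0.0833 F [-0.5 -0.1 -4.8] w 0.0296 10.000568919349462 [-3.142e+00 -1.000e-03  1.450e-01]
(array([ 0.0444,  0.0012, -0.0019]), array([-0.0001, -0.001 , -0.0005]))
```

```bash
python3 -m jog '[0.015,0,0,0,0,0,1, 0.03,0,0,0,0,0,1, 0.044,0,0,0,0,0,1, 0.044,0,0,0,0,0,1, 0.044,0,0,0,0,0,1]'|grep -E "wrist"
python3 -m jog '[0,0,0.002,0,0,0,1,0,0,0.002,0,0,0,1]'|grep -E "tcp|wrist"
python3 - <<'E'
from h import *
import pickle
st()
m=bot.camera_model("wrist");im=bot.read_camera("wrist")
pickle.dump((m,im),open('w5.pkl','wb'));cv2.imwrite("pics/w5.png",im[:,:,::-1])
h=cv2.cvtColor(im,cv2.COLOR_RGB2HSV).astype(int); H,Sa,V=h[...,0],h[...,1],h[...,2]
for nm,k in(('g',(abs(H-60)<20)&(Sa>100)&(V>80)),('o',(abs(H-17)<8)&(Sa>180)&(V>150))):
  n,l,s,c=cv2.connectedComponentsWithStats(k.astype(np.uint8))
  for i in range(1,n):
    if s[i,4]>30: X=onz(m,[c[i]],.043 if nm=='g' else .083)[0];print(nm,s[i],X,(X-OD)@EX,(X-OD)@EY)
E
```

```text
wrist_force: [-0.3, -0.1, -3.2]
tcp_pos: [0.6025, -0.1574, 0.0832]
wrist_force: [-0.5, -0.8, -3.9]
t 11.1 dem 0.0187 0.0001 0.0832 F [-0.5 -0.8 -3.9] w 0.0298 10.00045896973461 [ 3.142 -0.     0.145]
g [258 262   6  12  44] [ 0.60075601 -0.12921545  0.043     ] 0.021057204482049046 0.028238280298496468
o [300 252  23  26 320] [ 0.62109572 -0.15418718  0.083     ] 0.03757523721868163 0.0005896671424244142
```

View pics/w5.png

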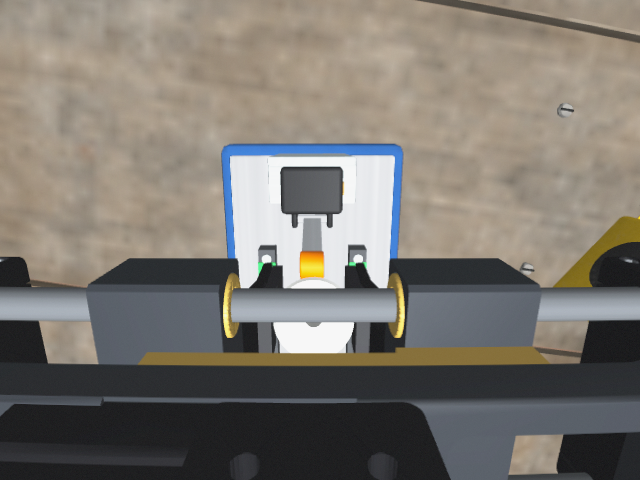

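The pin's top is at (313,320) between the pads and the roller at (312,264), pushed about 9 mm. The green bands are level with the pin's middle.

```bash
python3 -m jog '[0,0,0,0,0,0,0.8, 0,0,0,0,0,0,0.6, 0,0,0,0,0,0,0.5, 0,0,0,0,0,0,0.5, 0,0,-0.2,0,0,0,0.5, 0,0,-0.5,0,0,0,0.5, 0,0,-0.8,0,0,0,0.5, 0,0,-0.8,0,0,0,0.5]'
python3 -m jog '[-0.3,0,0,0,0,0,0.5,-0.6,0,0,0,0,0,0.5,-0.9,0,0,0,0,0,0.5,-0.9,0,0,0,0,0,0.5]'
python3 - <<'E'
from h import *
import pickle
st()
m=bot.camera_model("wrist");im=bot.read_camera("wrist")
pickle.dump((m,im),open('w6.pkl','wb'));cv2.imwrite("pics/w6.png",im[:,:,::-1])
h=cv2.cvtColor(im,cv2.COLOR_RGB2HSV).astype(int); H,Sa,V=h[...,0],h[...,1],h[...,2]
for nm,z,k in(('g',.043,(abs(H-60)<20)&(Sa>100)&(V>80)),('o',.083,(abs(H-17)<8)&(Sa>180)&(V>150)),('pin',.108,(V>205)&(Sa<30))):
  n,l,s,c=cv2.connectedComponentsWithStats(k.astype(np.uint8))
  for i in range(1,n):
    if s[i,4]>60: X=onz(m,[c[i]],z)[0];print(nm,s[i],X,((X-OD)@EX).round(4),((X-OD)@EY).round(4))
m1,_=pickle.load(open('w1.pkl','rb'));D=bot.camera_model('side')
print(tri(m1,(375,253),D,(358,217)),tri(m1,(315,256),D,(376,229)))
E
```

```text
time: 11.95
tcp_pos: [0.6067, -0.1582, 0.2119]
eef_rot: [3.136, -0.016, 0.146]
wrist_force: [1.2, -0.6, 0.1]
width: 0.0433
grasp_force: 0.0
time: 12.35
tcp_pos: [0.4633, -0.1771, 0.2032]
eef_rot: [-3.14, 0.002, 0.143]
wrist_force: [0.4, 0.4, -0.2]
width: 0.0434
grasp_force: 0.0
t 12.35 dem -0.1219 0.0007 0.2032 F [ 0.4  0.4 -0.2] w 0.0434 0.0 [-3.14e+00  2.00e-03  1.43e-01]
g [276  38  12  14 162] [ 0.59890391 -0.1333851   0.043     ] 0.0186 0.0244
g [339  38  12  14 163] [ 0.60580807 -0.18164135  0.043     ] 0.0185 -0.0244
o [306  12  14  11 104] [ 0.60858638 -0.15602941  0.083     ] 0.0249 0.0006
o [512  21  65  90 806] [ 0.5980675  -0.31730164  0.083     ] -0.0088 -0.1575
pin [  258     0   111   170 13724] [ 0.56573873 -0.16302004  0.108     ] -0.0185 -0.0002
pin [ 39 148  38  38 641] [ 0.49121703 -0.00330713  0.108     ] -0.0691 0.1687
pin [ 60 193   6  28 141] [ 0.464531   -0.00489918  0.108     ] -0.0958 0.1709
pin [ 34 216  33  35 424] [0.44793152 0.00269143 0.108     ] -0.1111 0.1808
pin [ 44 255  34  21 309] [ 0.42257994 -0.0024387   0.108     ] -0.1369 0.1794
[0.48606432 0.10054073 0.13015504] [0.46658134 0.16205936 0.11450142]
```

View pics/w6.png

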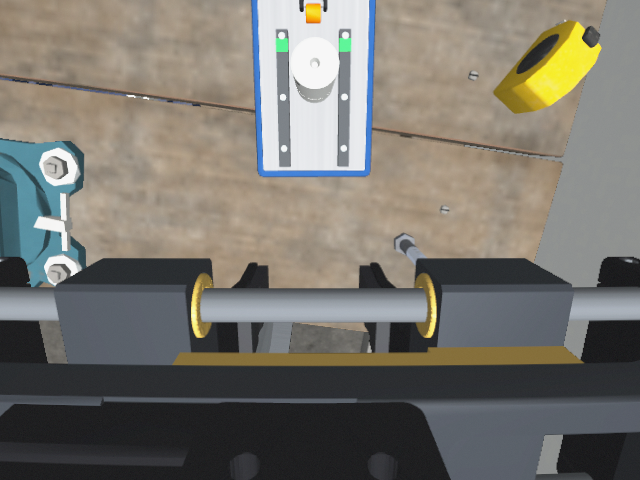

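The pin stands between the guides with its top's hole at (315,63). The roller, at (313,12), is no longer touching it.

```bash
python3 - <<'E'
from h import *
import pickle
m,_=pickle.load(open('w6.pkl','rb'))
for p,z in(((315,63),.108),((316,86),.033)):
    X=onz(m,[p],z)[0];print(((X-OD)@EX).round(4),((X-OD)@EY).round(4))
for x in(0,.005,.01,.018): print(x,proj(m,[dem(x,0,.108),dem(x,0,.033)]).round(1).tolist())
print('roller rel',proj(m,[dem(.029,0,.081),dem(.038,0,.083)]))
E
```

```text
-0.0075 -0.0012
-0.0103 -0.0023
0 [[313.0, 49.8], [313.1, 72.6]]
0.005 [[312.9, 40.9], [313.1, 66.0]]
0.01 [[312.9, 32.0], [313.1, 59.4]]
0.018 [[312.9, 17.5], [313.0, 48.7]]
roller rel [[312.87875656  12.94255269]
 [312.8251494   -3.11366206]]
```

```bash
python3 - <<'E'
from h import *
print(go(dem(-.0075,-.001,.0834),RD))
E
```

```text
(array([0.7389, 0.0063, 0.805 ]), array([ 0.0004, -0.0016, -0.0016]))
```

```bash
python3 -m jog '[0.3,0.006,0,0,0,-0.002,0.4, 0.6,0.006,0,0,0,-0.002,0.4, 0.739,0.006,0,0,0,-0.002,0.4, 0.739,0.006,0.2,0,0,-0.002,0.4, 0.739,0.006,0.4,0,0,-0.002,0.4, 0.739,0.006,0.6,0,0,-0.002,0.4, 0.739,0.006,0.75,0,0,-0.002,0.4, 0.739,0.006,0.79,0,0,-0.002,0.4, 0.739,0.006,0.8,0,0,-0.002,0.4, 0.739,0.006,0.8,0,0,-0.002,0.4]'
python3 - <<'E'
from h import *
import pickle
m=bot.camera_model("wrist");im=bot.read_camera("wrist");st();pickle.dump((m,im),open('w7.pkl','wb'))
cv2.imwrite("pics/w7.png",cv2.resize(im[180:370,180:460,::-1],None,fx=2.8,fy=2.8))
print(proj(m,[dem(-.0075,0,.108)]))
E
```

```text
time: 13.4
tcp_pos: [0.58, -0.1618, 0.0841]
eef_rot: [3.141, -0.002, 0.147]
wrist_force: [-0.6, 0.0, 0.4]
width: 0.0521
grasp_force: 0.0
t 13.45 dem -0.0042 -0.001 0.0845 F [ 0.4  0.6 -0.2] w 0.0521 0.0 [ 3.141e+00 -3.000e-03  1.470e-01]
[[309.06958189 338.15210053]]
```

View pics/w7.png

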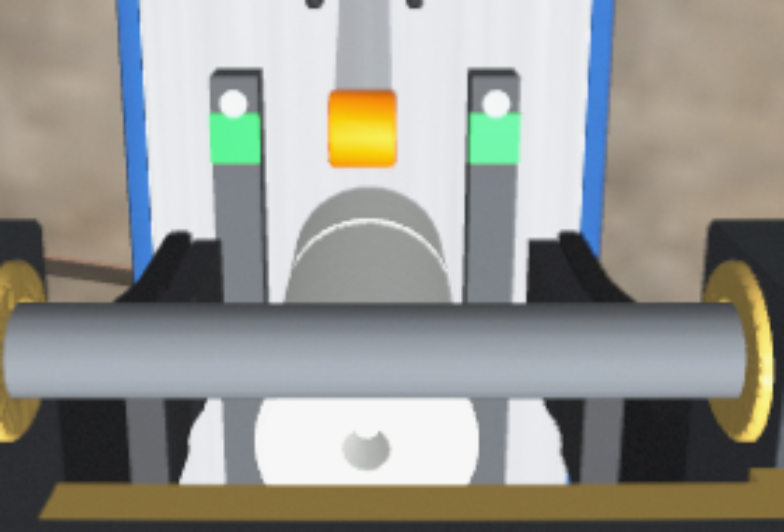

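The view shows the pin standing, with its hole at full-frame pixel (311,340), and the roller released at (310,226). I've already viewed 11 pictures, one over the limit of 10, so from here I'll use only numeric measurements.

```bash
python3 -m jog '[0,0,0,0,0,0,0.8, 0,0,0,0,0,0,1, 0,0,0,0,0,0,1, 0,0,0,0,0,0,1, 0,0,0,0,0,0,1]' 15
cat >> h.py <<'E'
def roller(m,im):
    h=cv2.cvtColor(im,cv2.COLOR_RGB2HSV).astype(int)
    k=((abs(h[...,0]-17)<8)&(h[...,1]>180)&(h[...,2]>150)).astype(np.uint8)
    e=proj(m,dem(.035,0,.082))[0]
    n,l,s,c=cv2.connectedComponentsWithStats(k)
    for i in range(1,n):
        if s[i,4]>40 and np.hypot(*(c[i]-e))<60:
            th=np.linspace(-.05,.5,111);a0=np.arctan2(38,-18)
            P=[dem(.047+.042*np.cos(a0-t),0,.043+.042*np.sin(a0-t)) for t in th]
            j=np.argmin(abs(proj(m,P)[:,1]-(s[i,1]+s[i,3]/2)));print('roller',s[i],c[i].round(1),'theta',th[j].round(3))
def hole(m,im,x,y=0):
    u,v=proj(m,dem(x,y,.108))[0].round().astype(int);r=14
    g=im[v-r:v+r,u-r:u+r].astype(int).min(2);k=((g<190)&(g>100)).astype(np.uint8)
    n,l,s,c=cv2.connectedComponentsWithStats(k)
    for i in range(1,n):
        if 15<s[i,4]<250 and s[i,2]<24: X=onz(m,[c[i]+[u-r,v-r]],.108)[0]-OD;print('hole',s[i],(X@EX).round(4),(X@EY).round(4))
def snap(x=None,y=0):
    m=bot.camera_model("wrist");im=bot.read_camera("wrist");st();roller(m,im)
    if x is not None: hole(m,im,x,y)
    return m,im
E
python3 - <<'E'
from h import *
import pickle
hole(*pickle.load(open('w4.pkl','rb')),-.048,-.001)
hole(*pickle.load(open('w7.pkl','rb')),-.0075)
roller(*pickle.load(open('w5.pkl','rb')));hole(*pickle.load(open('w5.pkl','rb')),.018);roller(*pickle.load(open('w7.pkl','rb')))
snap(-.0085)
E
```

```text
time: 13.95
tcp_pos: [0.5788, -0.1616, 0.0836]
eef_rot: [3.142, -0.001, 0.146]
wrist_force: [-1.6, 1.2, 2.9]
width: 0.0294
grasp_force: 15.0
hole [ 14   8  10  13 105] -0.0482 -0.0025
hole [14 10 10 13 95] -0.0086 -0.0016
roller [300 252  23  26 320] [310.6 260.6] theta 0.17
roller [298 213  23  13 234] [309.3 217.7] theta 0.075
roller [298 232  23   7  90] [308.  236.4] theta -0.05
t 14.0 dem -0.0054 -0.0007 0.0836 F [-0.8  1.7  2.8] w 0.03 14.985637912759557 [ 3.142e+00 -1.000e-03  1.460e-01]
roller [298 210  24  27 364] [309.3 220.8] theta -0.005
hole [ 16   8  10  13 101] -0.0085 -0.0023
```

```bash
sed -i 's/h\[...,0\]-17)<8)/h[...,0]-20)<14)/' h.py
python3 -m jog '[0.015,-0.004,-0.001,0,0,0,1, 0.03,-0.004,-0.001,0,0,0,1, 0.05,-0.004,-0.001,0,0,0,1, 0.07,-0.004,-0.001,0,0,0,1, 0.09,-0.004,-0.001,0,0,0,1, 0.11,-0.004,-0.001,0,0,0,1, 0.13,-0.004,-0.001,0,0,0,1, 0.15,-0.004,-0.001,0,0,0,1, 0.165,-0.004,-0.001,0,0,0,1, 0.178,-0.004,-0.001,0,0,0,1, 0.178,-0.004,-0.001,0,0,0,1, 0.178,-0.004,-0.001,0,0,0,1]'
python3 - <<'E'
from h import *
import pickle
roller(*pickle.load(open('w5.pkl','rb')));roller(*pickle.load(open('w7.pkl','rb')))
snap(.018)
E
python3 -m jog '[0,0,0,0,0,0,0.95, 0,0,0,0,0,0,0.9, 0,0,0,0,0,0,0.8, 0,0,0,0,0,0,0.65,0,0,0,0,0,0,0.5,0,0,0,0,0,0,0.5]'
python3 - <<'E'
from h import *
import pickle
r=snap(.018);pickle.dump(r,open('w8.pkl','wb'))
E
```

```text
time: 15.2
tcp_pos: [0.6049, -0.1573, 0.0827]
eef_rot: [-3.141, 0.0, 0.146]
wrist_force: [-2.2, -1.7, 0.9]
width: 0.0293
grasp_force: 15.0
roller [300 252  23  26 556] [311. 264.] theta 0.17
roller [298 213  23  26 555] [308.6 225.3] theta -0.005
t 15.25 dem 0.021 -0.0002 0.0827 F [-1.9 -1.9 -1.8] w 0.0291 14.991173017770052 [-3.141  0.     0.146]
roller [300 262  23  26 527] [310.5 274.7] theta 0.12
hole [  8   3  17  12 105] 0.0198 -0.0009
time: 15.85
tcp_pos: [0.6062, -0.157, 0.0841]
eef_rot: [3.141, -0.003, 0.147]
wrist_force: [0.5, 0.8, -0.1]
width: 0.0391
grasp_force: 0.0
t 15.9 dem 0.0222 -0.0001 0.084 F [-0.1  0.2 -0.6] w 0.0402 0.0 [ 3.141e+00 -2.000e-03  1.470e-01]
roller [300 273  23  15 335] [311.1 280.1] theta 0.07
```

```bash
python3 - <<'E'
from h import *
import pickle
m,im=pickle.load(open('w8.pkl','rb'))
for x in(0,.005,.01,.015,.02): print(x,proj(m,dem(x,0,.108)).round(1)); hole(m,im,x)
for t in(0,.1,.2,.3): a0=np.arctan2(38,-18);print(t,proj(m,dem(.047+.042*np.cos(a0-t),0,.043+.042*np.sin(a0-t))))
print(im[285:375:3,311].tolist())
E
```

```text
0 [[311.6 382.5]]
0.005 [[311.6 371.2]]
0.01 [[311.6 359.7]]
0.015 [[311.6 347.9]]
0.02 [[311.6 335.9]]
0 [[311.80152354 285.17395533]]
0.1 [[311.78851904 278.15791869]]
0.2 [[311.77751701 270.27119952]]
0.3 [[311.76880889 261.6133495 ]]
[[247, 219, 43], [211, 133, 71], [88, 92, 96], [113, 118, 123], [128, 134, 140], [146, 153, 160], [155, 163, 171], [164, 172, 178], [173, 180, 189], [177, 185, 194], [174, 181, 190], [167, 173, 182], [146, 154, 161], [151, 152, 152], [150, 152, 149], [148, 150, 148], [150, 151, 150], [149, 151, 149], [150, 151, 150], [150, 153, 150], [151, 152, 151], [150, 153, 151], [150, 150, 150], [137, 114, 57], [136, 114, 59], [136, 113, 60], [136, 114, 59], [60, 58, 53], [44, 47, 50], [44, 47, 50]]
```

```bash
python3 -m jog '[0,0,-0.05,0,0,0,0.4, 0,0,-0.15,0,0,0,0.3, 0,0,-0.3,0,0,0,0.3, 0,0,-0.4,0,0,0,0.3, 0,0,-0.45,0,0,0,0.3, -0.2,0,-0.45,0,0,0,0.5, -0.4,0,-0.45,0,0,0,0.8, -0.58,0,-0.45,0,0,0,1, -0.58,0,-0.45,0,0,0,1, -0.58,0,-0.45,0,0,0,1]'
python3 - <<'E'
from h import *
import pickle
m,im=snap();pickle.dump((m,im),open('w9.pkl','wb'))
for x in(-.02,-.015,-.01,-.005,0,.005,.01): print(x,proj(m,dem(x,0,.108)).round(0)); hole(m,im,x)
g=cv2.cvtColor(im,cv2.COLOR_RGB2GRAY)
c=cv2.HoughCircles(g,cv2.HOUGH_GRADIENT,1,20,param1=120,param2=18,minRadius=17,maxRadius=36);print(c)
if c is not None:
  for q in c[0]: X=onz(m,[q[:2]],.108)[0]-OD; print(q,(X@EX).round(4),(X@EY).round(4))if abs(X@EY)<.02 else 0
print(go(dem(-.062,0,.068),RD))
E
```

```text
time: 16.9
tcp_pos: [0.519, -0.1701, 0.1514]
eef_rot: [3.141, -0.001, 0.146]
wrist_force: [0.1, 0.3, 0.8]
width: 0.0292
grasp_force: 0.0
t 16.95 dem -0.0651 -0.0004 0.1512 F [ 0.8 -0.6  0.6] w 0.0245 0.0 [ 3.141e+00 -1.000e-03  1.460e-01]
roller [303  81  17  22 368] [311.   91.5] theta -0.005
-0.02 [[311. 185.]]
-0.015 [[311. 175.]]
hole [15  0  7  7 20] -0.0099 -0.0023
-0.01 [[311. 165.]]
hole [15  7  7 10 24] -0.0094 -0.0024
-0.005 [[311. 155.]]
hole [15 17  7 10 24] -0.0094 -0.0024
0 [[311. 145.]]
0.005 [[311. 135.]]
0.01 [[311. 124.]]
[[[ 28.5 239.5  30.7]]]
(array([ 0.0202, -0.0029,  0.5549]), array([ 0.0005, -0.0017,  0.0018]))
```

```bash
python3 -m jog '[0,0,0.2,0,0,0,1, 0,0,0.4,0,0,0,1, 0,0,0.5,0,0,0,1, 0,-0.003,0.55,0,0,0,1, 0,-0.003,0.555,0,0,0,1, 0.05,-0.003,0.555,0,0,0,1, 0.1,-0.003,0.555,0,0,0,1, 0.14,-0.003,0.555,0,0,0,1, 0.16,-0.003,0.555,0,0,0,1, 0.18,-0.003,0.555,0,0,0,1, 0.2,-0.003,0.555,0,0,0,1, 0.22,-0.003,0.555,0,0,0,1, 0.24,-0.003,0.555,0,0,0,1, 0.26,-0.003,0.555,0,0,0,1, 0.28,-0.003,0.555,0,0,0,1, 0.3,-0.003,0.555,0,0,0,1, 0.315,-0.003,0.555,0,0,0,1, 0.33,-0.003,0.555,0,0,0,1, 0.34,-0.003,0.555,0,0,0,1, 0.34,-0.003,0.555,0,0,0,1]'
python3 - <<'E'
from h import *
import pickle
m,im=snap();pickle.dump((m,im),open('w10.pkl','wb'))
for x in(0,.005,.01,.015): print(x,proj(m,dem(x,0,.108)).round(0)); hole(m,im,x)
E
```

```text
time: 18.95
tcp_pos: [0.5667, -0.1625, 0.0673]
eef_rot: [-3.141, 0.006, 0.146]
wrist_force: [-4.9, -0.6, 3.8]
width: 0.0001
grasp_force: 2.8
t 19.0 dem -0.0174 0.0003 0.0673 F [-4.5 -1.6  2.9] w 0.0003 2.7334816195070744 [-3.141  0.006  0.145]
roller [298 185  28  32 819] [311.4 200.3] theta 0.0
0 [[312. 308.]]
0.005 [[312. 293.]]
0.01 [[312. 278.]]
0.015 [[312. 262.]]
```

```bash
python3 -m jog '[0.01,0,0,0,0,0,1, 0.02,0,0,0,0,0,1, 0.03,0,0,0,0,0,1,0.04,0,0,0,0,0,1,0.04,0,0,0,0,0,1]' | grep -E "tcp|wrist"
python3 - <<'E'
from h import *
snap()
E
python3 -m jog '[0.01,0,0,0,0,0,1, 0.02,0,0,0,0,0,1,0.02,0,0,0,0,0,1]' | grep -E "tcp|wrist"
python3 - <<'E'
from h import *
m,im=snap()
for x in(0,.005,.01,.015,.02): print(x,proj(m,dem(x,0,.108)).round(0)); hole(m,im,x)
E
```

```text
tcp_pos: [0.5724, -0.1616, 0.0673]
wrist_force: [-5.7, -0.6, 4.7]
t 19.55 dem -0.0117 0.0003 0.0672 F [-5.5 -0.6  3.3] w 0.0001 2.9993418138474226 [-3.141  0.006  0.145]
roller [298 186  28  32 885] [311.6 201.5] theta 0.15
tcp_pos: [0.5755, -0.1612, 0.0673]
wrist_force: [-5.1, -1.5, 3.7]
t 19.9 dem -0.0086 0.0003 0.0673 F [-5.5 -0.3  4.4] w 0.0005 2.952823997475207 [-3.141  0.006  0.146]
roller [298 186  29  33 916] [311.6 202. ] theta 0.22
0 [[312. 333.]]
0.005 [[312. 319.]]
0.01 [[312. 305.]]
0.015 [[312. 290.]]
0.02 [[312. 274.]]
hole [ 12  16  14  12 104] 0.0171 -0.0016
```

```bash
python3 -m jog '[0.005,0,0,0,0,0,1, 0.01,0,0,0,0,0,1,0.01,0,0,0,0,0,1]' | grep -E "tcp|wrist"
python3 - <<'E'
from h import *
snap(.018)
E
python3 -m jog '[-0.02,0,0,0,0,0,1, -0.06,0,0,0,0,0,1,-0.15,0,0,0,0,0,1,-0.25,0,0,0,0,0,1,-0.4,0,0,0,0,0,1,-0.4,0,0,0,0,0,1,-0.4,0,-0.2,0,0,0,1,-0.4,0,-0.5,0,0,0,1,-0.4,0,-0.6,0,0,0,1,-0.4,0,-0.6,0,0,0,1]' | grep -E "tcp|wrist"
python3 - <<'E'
from h import *
import pickle
m,im=snap();pickle.dump((m,im),open('w11.pkl','wb'))
for x in(.01,.015,.02,.025): print(x,proj(m,dem(x,0,.108)).round(0)); hole(m,im,x)
E
```

```text
tcp_pos: [0.5767, -0.161, 0.0673]
wrist_force: [-6.7, -1.2, 5.0]
t 20.25 dem -0.0074 0.0003 0.0673 F [-6.6 -1.1  4.7] w 0.0005 3.2021176535636187 [-3.141  0.007  0.145]
roller [298 186  29  33 916] [311.6 202.1] theta 0.255
tcp_pos: [0.523, -0.1694, 0.161]
wrist_force: [-0.0, -0.5, -1.0]
t 21.3 dem -0.0631 0.0002 0.1588 F [ 0.1 -0.5 -0.6] w 0.0004 0.0 [ 3.141 -0.004  0.146]
roller [303  75  17  16 236] [310.8  81.8] theta 0.26
0.01 [[311. 134.]]
0.015 [[311. 124.]]
hole [17  5  4 10 18] 0.0174 -0.0024
0.02 [[311. 115.]]
hole [17 14  4 10 18] 0.0174 -0.0024
0.025 [[311. 104.]]
```

```bash
cat >> h.py <<'E'
YT=.085;DC=np.array([.584,.2575,.061])
def tim(YT=YT):
    c,s=np.cos(YT),np.sin(YT);a=np.radians(28);Z=np.array([[c,-s,0],[s,c,0],[0,0,1]])
    return Z@[np.cos(a),0,np.sin(a)],Z@[0,1,0],Z@[-np.sin(a),0,np.cos(a)]
def RT(ang): # tool x along pointer direction at knob angle ang, z into face
    u,l,n=tim();d=1.7-ang;x=np.cos(d)*u+np.sin(d)*l;z=-n;return np.c_[x,np.cross(z,x),z]
def ang(P):
    u,l,n=tim();r=P-DC;return 1.7-np.arctan2(r@l,r@u),np.hypot(r@l,r@u)
E
python3 - <<'E'
from h import *
u,l,n=tim();print(go(DC+.16*n-.04*u,RT(1.7)))
E
```

```text
(array([ 0.0928, -2.7984, -0.1657]), array([-0.0186,  0.6167,  0.0766]))
```

```bash
python3 -m jog '[0,0,-0.33,0,0,0,1, 0,-0.2,-0.6,0,0,0,0.9, 0,-0.5,-0.6,0,0,0,0.8, 0,-0.8,-0.6,0,0,0,0.6, 0,-0.9,-0.6,0,0,0,0.6]' | grep -E "tcp"
python3 -m jog '[0,-0.3,0,0,0,0,0.6, 0,-0.6,0,0,0,0,0.6, 0,-0.9,0,0,0,0,0.6, 0,-1,0,0,0,0,0.6]' | grep -E "tcp"
python3 -m jog '[0.09,-0.3,0.1,0,0.15,0,0.6, 0.09,-0.6,0.2,0,0.3,0.07,0.6, 0.09,-0.9,0.3,-0.02,0.45,0.07,0.6, 0.09,-0.9,0.43,-0.02,0.617,0.077,0.6, 0.09,-0.9,0.43,-0.02,0.617,0.077,0.6, 0.09,-0.9,0.43,-0.02,0.617,0.077,0.6]' | grep -E "tcp|eef|wrist"
python3 - <<'E'
from h import *
import pickle
m=bot.camera_model("wrist");im=bot.read_camera("wrist");pickle.dump((m,im),open('t1.pkl','wb'))
h=cv2.cvtColor(im,cv2.COLOR_RGB2HSV).astype(int); H,Sa,V=h[...,0],h[...,1],h[...,2]
u,l,n=tim(); print('ctr px',proj(m,DC))
w=(V>215)&(Sa<25); e=proj(m,DC)[0]
def rep(k,nm,off):
  N,L,s,c=cv2.connectedComponentsWithStats(k.astype(np.uint8))
  for i in range(1,N):
    if s[i,4]>25 and np.hypot(*(c[i]-e))<200:
      P=onplane(m,[c[i]],DC+off*n,n)[0]; print(nm,s[i],c[i].round(1),'ang,r',np.round(ang(P),4))
rep((abs(H-60)<20)&(Sa>100)&(V>80),'green',.002)
rep(((H<8)|(H>172))&(Sa>130)&(V>100),'red',.002)
N,L,s,c=cv2.connectedComponentsWithStats(w.astype(np.uint8))
for i in range(1,N):
  if s[i,4]>15 and np.hypot(*(c[i]-e))<250: 
    P=onplane(m,[c[i]],DC,n)[0]-DC;print('white',s[i],c[i].round(1),(P@u).round(4),(P@l).round(4))
E
```

```text
tcp_pos: [0.4997, -0.033, 0.2463]
tcp_pos: [0.4779, 0.1156, 0.2459]
tcp_pos: [0.4783, 0.244, 0.1866]
eef_rot: [3.131, -0.482, 0.083]
wrist_force: [2.3, -0.1, 1.2]
ctr px [[304.71580323 179.99523263]]
green [285 107   9  14  89] [288.6 113.5] ang,r [1.4706 0.0547]
red [322 131  11  14  64] [327.2 137.8] ang,r [2.1948 0.039 ]
red [281 139   9  18  47] [284.8 147.7] ang,r [1.1573 0.031 ]
white [441  36  42  23 574] [460.8  46.6] 0.104 -0.1227
white [  215   100   170   155 19930] [301.9 169.5] 0.0087 0.0023
white [285 158  16  31 136] [292.7 172.9] 0.006 0.01
white [278 243  11  10  36] [282.9 248.6] -0.0601 0.0196
white [297 248   9   7  16] [301.2 250.3] -0.0617 0.0035
white [346 322  13  16 125] [351.6 329.5] -0.1399 -0.0429
```

```bash
cat > dial.py <<'E'
from h import *
import pickle,sys
from scipy.optimize import least_squares
def dial(m,im):
    h=cv2.cvtColor(im,cv2.COLOR_RGB2HSV).astype(int); H,Sa,V=h[...,0],h[...,1],h[...,2]
    u,l,n=tim(); N,L,s,c=cv2.connectedComponentsWithStats(((V>205)&(Sa<30)).astype(np.uint8))
    e=proj(m,DC)[0]; i=max((i for i in range(1,N) if np.hypot(*(c[i]-e))<60),key=lambda i:s[i,4])
    hu=cv2.convexHull(cv2.findNonZero((L==i).astype(np.uint8))).reshape(-1,2)
    P=onplane(m,hu,DC,n)-DC; q=np.c_[P@u,P@l]
    f=least_squares(lambda p:np.hypot(q[:,0]-p[0],q[:,1]-p[1])-p[2],[0,0,.045],loss='soft_l1',f_scale=.0005)
    print('circle off u,l,R',f.x.round(4),'res',np.abs(f.fun).max().round(4))
    C=DC+f.x[0]*u+f.x[1]*l; print('centre',C.round(4))
    out=[]
    for nm,k,off in(('green',(abs(H-60)<20)&(Sa>100)&(V>80),.002),('red',((H<8)|(H>172))&(Sa>110)&(V>90),.002)):
        N,L,s,c=cv2.connectedComponentsWithStats(k.astype(np.uint8))
        for i in range(1,N):
            if s[i,4]>25 and np.hypot(*(c[i]-proj(m,C)[0]))<110:
                for o in (0,.004):
                    r=onplane(m,[c[i]],C+o*n,n)[0]-C; a=1.7-np.arctan2(r@l,r@u)
                    print(nm,s[i,4],'off',o,'ang',a.round(4),'r',np.hypot(r@l,r@u).round(4))
    return C
if __name__=='__main__': dial(*pickle.load(open(sys.argv[1],'rb')))
E
python3 dial.py t1.pkl; python3 dial.py w1.pkl
python3 - <<'E'
import sys;sys.path.insert(0,'.')
from dial import *
# yaw from box edge: face low edge corners etc. screws in t1
m,im=pickle.load(open('t1.pkl','rb'));u,l,n=tim()
g=cv2.cvtColor(im,cv2.COLOR_RGB2GRAY);h=cv2.cvtColor(im,cv2.COLOR_RGB2HSV).astype(int)
k=((h[...,2]>195)&(h[...,1]<22)).astype(np.uint8);N,L,s,c=cv2.connectedComponentsWithStats(k)
for i in range(1,N):
    P=onplane(m,[c[i]],DC,n)[0]-DC
    if 15<s[i,4]<200 and abs(P@u)<.075 and abs(P@l)<.08: print(s[i],(P@u).round(4),(P@l).round(4))
E
```

```text
circle off u,l,R [0.0029 0.0042 0.088 ] res 0.0236
centre [0.5862 0.262  0.0624]
green 89 off 0 ang 1.537 r 0.0511
green 89 off 0.004 ang 1.5402 r 0.0508
red 68 off 0 ang 2.3277 r 0.0388
red 68 off 0.004 ang 2.3239 r 0.0387
red 53 off 0 ang 1.2359 r 0.0265
red 53 off 0.004 ang 1.246 r 0.0264
circle off u,l,R [0.0057 0.0035 0.089 ] res 0.0216
centre [0.5887 0.2614 0.0637]
green 55 off 0 ang 1.5048 r 0.0481
green 55 off 0.004 ang 1.5363 r 0.0494
red 38 off 0 ang 2.363 r 0.0358
red 38 off 0.004 ang 2.3527 r 0.0378
red 30 off 0 ang 1.0803 r 0.0231
red 30 off 0.004 ang 1.1715 r 0.024
[285 158  17  32 153] 0.0057 0.01
[365 241   9   8  48] -0.0565 -0.0565
[229 242   8   8  46] -0.0565 0.064
```

```bash
python3 - <<'E'
from h import *
import pickle
m,im=pickle.load(open('w1.pkl','rb'));u,l,n=tim()
P=onplane(m,[(147.6,114.5),(265.8,102.4),(182.4,201.5),(281.5,192.4)],DC,n)-DC
print(np.c_[P@u,P@l,P@n].round(4),P.mean(0)@u,P.mean(0)@l)
m,im=pickle.load(open('t1.pkl','rb'))
uv=proj(m,[DC+a*u+b*l for a,b in((.0565,.064),(.0565,-.0565))]);print(uv)
for p in uv.round().astype(int):
    x,y=p; g=im[y-22:y+22,x-22:x+22].astype(int); b=np.median(g.reshape(-1,3),0); d=np.abs(g-b).max(2)
    k=(g.min(2)>b.min()+15).astype(np.uint8);N,L,s,c=cv2.connectedComponentsWithStats(k)
    for i in range(1,N):
        if s[i,4]>10:
            q=c[i]+[x-22,y-22];X=onplane(m,[q],DC,n)[0]-DC;print(b,s[i],(X@u).round(4),(X@l).round(4))
hc=proj(m,DC+.0038*l)[0].round().astype(int);print(hc, im[hc[1]-20,200:400:8].tolist())
E
```

```text
[[ 0.053   0.064  -0.    ]
 [ 0.0533 -0.0561  0.    ]
 [-0.0574  0.0638 -0.    ]
 [-0.0571 -0.0568  0.    ]] -0.0020251418162880526 0.003704414715050032
[[224.39554951 109.73340955]
 [374.38536536 109.47435527]]
[189. 204. 212.] [ 14  13  30  31 891] 0.0518 0.059
[210. 221. 225.] [  0  14  30  24 362] 0.0574 -0.0531
[300 180] [[145, 132, 121], [144, 134, 119], [116, 110, 105], [206, 220, 224], [205, 219, 224], [205, 219, 224], [212, 214, 213], [247, 247, 247], [247, 247, 247], [247, 247, 247], [247, 247, 247], [247, 247, 247], [70, 72, 75], [81, 83, 86], [80, 82, 86], [247, 247, 247], [247, 247, 247], [247, 247, 247], [247, 247, 247], [247, 247, 247], [218, 229, 232], [219, 229, 233], [220, 230, 234], [154, 139, 118], [158, 141, 121]]
```

```bash
sed -i 's/((V>205)&(Sa<30))/(im.min(2)>237)/' dial.py; python3 dial.py t1.pkl; python3 dial.py w1.pkl
```

```text
circle off u,l,R [-0.0012  0.0039  0.0501] res 0.0003
centre [0.5826 0.2613 0.0604]
green 89 off 0 ang 1.5432 r 0.0552
green 89 off 0.004 ang 1.5462 r 0.0549
red 68 off 0 ang 2.2636 r 0.042
red 68 off 0.004 ang 2.2598 r 0.0419
red 53 off 0 ang 1.2871 r 0.0303
red 53 off 0.004 ang 1.2959 r 0.0303
circle off u,l,R [-0.0017  0.0043  0.0501] res 0.0004
centre [0.5821 0.2617 0.0602]
green 55 off 0 ang 1.5449 r 0.0552
green 55 off 0.004 ang 1.5715 r 0.0566
red 38 off 0 ang 2.2705 r 0.0423
red 38 off 0.004 ang 2.266 r 0.0443
red 30 off 0 ang 1.2509 r 0.0291
red 30 off 0.004 ang 1.3176 r 0.0303
```

```bash
sed -i 's/^YT=.*/YT=.085;DC=np.array([.5827,.2614,.0607])/' h.py
python3 - <<'E'
from h import *
u,l,n=tim();print(go(DC+.075*n,RT(1.30)));print(go(DC+.030*n,RT(1.30)));print(bot.sense()['joint_pos'].round(2),bot.sense()['time'])
E
```

```text
(array([ 0.2683, -0.0654,  0.5572]), array([ 0.0132,  0.0169, -0.4999]))
(array([ 0.2716, -0.0692,  0.8572]), array([ 0.0132,  0.0169, -0.4999]))
[ 0.8   0.12 -0.89  1.03 -0.37 -0.08] 22.85
```

```bash
python3 -m jog '[0.1,-0.03,0.15,0.013,0.017,-0.15,0.5, 0.2,-0.06,0.3,0.013,0.017,-0.3,0.5, 0.268,-0.065,0.45,0.013,0.017,-0.45,0.5, 0.268,-0.065,0.557,0.013,0.017,-0.5,0.5, 0.268,-0.065,0.557,0.013,0.017,-0.5,0.5, 0.268,-0.065,0.557,0.013,0.017,-0.5,0.5]'
python3 - <<'E'
from h import *
u,l,n=tim();print(go(DC+.030*n,RT(1.30)));print(bot.sense()['joint_pos'].round(2))
E
```

```text
time: 23.45
tcp_pos: [0.5532, 0.2562, 0.132]
eef_rot: [2.941, -0.452, 0.517]
wrist_force: [-0.2, 0.3, 0.3]
width: 0.0433
grasp_force: 0.0
(array([-0.0377, -0.0353,  0.3127]), array([ 0.0037, -0.0027, -0.0177]))
[ 0.49  0.29 -0.84  1.69 -0.19 -0.1 ]
```

```bash
python3 -m jog '[-0.038,-0.035,0.0,0.004,-0.003,-0.018,0.5, -0.038,-0.035,0.0,0.004,-0.003,-0.018,0.5,-0.038,-0.035,0.0,0.004,-0.003,-0.018,0.5]'
python3 - <<'E'
from h import *
u,l,n=tim();print(go(DC+.030*n,RT(1.30)));print(bot.sense()['joint_pos'].round(2))
E
```

```text
time: 23.75
tcp_pos: [0.5462, 0.2603, 0.1304]
eef_rot: [2.937, -0.45, 0.536]
wrist_force: [-1.0, -0.6, 0.3]
width: 0.0435
grasp_force: 0.0
(array([-0.0096,  0.0115,  0.3247]), array([-0.0018, -0.0049,  0.0037]))
[ 0.49  0.29 -0.85  1.73 -0.19 -0.12]
```

Reaching well; descend onto the knob in steps.

```bash
python3 -m jog '[-0.01,0.011,0.08,0,-0.005,0.004,0.5, -0.01,0.011,0.16,0,-0.005,0.004,0.5, -0.01,0.011,0.2,0,-0.005,0.004,0.5, -0.01,0.011,0.2,0,-0.005,0.004,0.5]'
python3 - <<'E'
from h import *
u,l,n=tim();print(go(DC+.030*n,RT(1.30)));print(bot.sense()['joint_pos'].round(2))
E
```

```text
time: 24.15
tcp_pos: [0.5604, 0.2602, 0.1036]
eef_rot: [2.935, -0.444, 0.531]
wrist_force: [-0.2, -0.3, -0.3]
width: 0.0437
grasp_force: 0.0
(array([-0.0042,  0.0027,  0.1226]), array([ 0.0038,  0.004 , -0.0004]))
[ 0.39  0.35 -0.82  2.02 -0.16 -0.32]
```

```bash
python3 -m jog '[0,0,0,0,-0.1,0,0.5, 0,0,0,0,-0.2,0,0.5, 0,0,0,0,-0.267,0,0.5, 0,0,0,0,-0.267,0,0.5, 0,0,0,0,-0.267,0,0.5]'
cat >> h.py <<'E'
def RL(a,tilt=12): return RT(a)@Ro.from_rotvec([0,-np.radians(tilt),0]).as_matrix()
E
python3 - <<'E'
from h import *
u,l,n=tim();print(go(DC+.032*n,RL(1.30)));print(bot.sense()['joint_pos'].round(2))
E
```

```text
time: 24.65
tcp_pos: [0.5928, 0.2567, 0.1233]
eef_rot: [2.904, -0.349, 0.495]
wrist_force: [23.7, 8.2, -3.3]
width: 0.0437
grasp_force: 10.0
(array([-0.206 , -0.1366,  0.1405]), array([ 0.0587, -0.1348, -0.0201]))
[ 0.7   0.39 -0.64  0.91 -0.39  0.5 ]
```

```bash
python3 -m jog '[0,0,-0.15,0,0,0,0.4, 0,0,-0.3,0,0,0,0.4, 0,0,-0.3,0,0,0,0.4]'
python3 - <<'E'
from h import *
import sys;sys.path.insert(0,'.')
from dial import *
m=bot.camera_model("wrist");im=bot.read_camera("wrist");pickle.dump((m,im),open('t2.pkl','wb'))
u,l,n=tim();print(go(DC+.09*n-.03*u,RL(1.30)));print(bot.sense()['joint_pos'].round(2))
try: dial(m,im)
except Exception as e: print(e)
E
```

```text
time: 24.95
tcp_pos: [0.5726, 0.2577, 0.1648]
eef_rot: [2.901, -0.347, 0.496]
wrist_force: [0.3, 0.6, -0.5]
width: 0.0517
grasp_force: 0.0
(array([-0.4079, -0.2011,  0.0698]), array([ 0.0639, -0.1298, -0.019 ]))
[ 0.76  0.32 -0.6   0.73 -0.49  0.63]
circle off u,l,R [-0.0005 -0.      0.0501] res 0.0004
centre [0.5822 0.2614 0.0605]
green 125 off 0 ang 1.5473 r 0.0552
green 125 off 0.004 ang 1.5422 r 0.0562
red 72 off 0 ang 1.3419 r 0.0296
red 72 off 0.004 ang 1.3462 r 0.0311
red 93 off 0 ang 2.2724 r 0.0419
red 93 off 0.004 ang 2.2359 r 0.0425
```

```bash
cat > kin.py <<'E'
from h import *
from scipy.optimize import least_squares
D=[([1.4266,.3855,.0068,-.0004,-1.194,-.2586],(.2448,.5746,.2403),(3.1397,-.0001,-.403)),
([.80,.12,-.89,1.03,-.37,-.08],(.4783,.244,.1866),(3.131,-.482,.083)),
([.49,.29,-.85,1.73,-.19,-.12],(.5462,.2603,.1304),(2.937,-.45,.536)),
([.39,.35,-.82,2.02,-.16,-.32],(.5604,.2602,.1036),(2.935,-.444,.531)),
([.70,.39,-.64,.91,-.39,.50],(.5928,.2567,.1233),(2.904,-.349,.495)),
([.76,.32,-.60,.73,-.49,.63],(.5726,.2577,.1648),(2.901,-.347,.496))]
E3=lambda a,t:Ro.from_euler(a,t).as_matrix()
# signs s4,s5,s6; forearm along +x at pitch 0
def fk(q,p,s=(1,1,1)):
    d1,a1,L2,ez,L3,a5,L6=p
    R=E3('z',q[0]); P=R@np.array([a1,0,d1]); R=R@E3('y',q[1]); P=P+R@[0,0,L2]
    R=R@E3('y',-q[2]); P=P+R@[L3,0,ez]
    R=R@E3('x',s[0]*q[3]); R=R@E3('y',-s[1]*q[4]); P=P+R@[L6,0,a5]
    R=R@E3('x',s[2]*q[5])
    return P,R@np.array([[0,0,1],[0,-1,0],[1,0,0.]])  # tool x=+z, y=-y, z=+x
def fit(s):
    def f(p): 
        o=[]
        for q,P,r in D: o+=list(fk(q,p,s)[0]-P)
        return o
    return least_squares(f,[.3,.1,.4,.05,.4,0.05,.25],loss='soft_l1',f_scale=.01)
if __name__=='__main__':
    import itertools
    st=bot.sense();D.append((st['joint_pos'],st['tcp_pos'],st['eef_rot']))
    for s in itertools.product((1,-1),(1,),(1,-1)):
        f=fit(s);print(s,f.x.round(4),f.cost,np.abs(f.fun).max().round(4))
        print([np.degrees(Ro.from_matrix(fk(q,f.x,s)[1].T@E3('xyz',r)).magnitude()).round(1) for q,P,r in D])
E
python3 kin.py
```

```text
(1, 1, 1) [-1.3302  0.7016  0.2875  0.3369 -0.2259 -0.14   -0.9129] 0.0030346811984963582 0.1609
[np.float64(119.7), np.float64(39.1), np.float64(96.6), np.float64(106.0), np.float64(74.6), np.float64(68.9), np.float64(69.3)]
(1, 1, -1) [-1.3302  0.7016  0.2875  0.3369 -0.2259 -0.14   -0.9129] 0.0030346811984963582 0.1609
[np.float64(90.0), np.float64(43.3), np.float64(110.0), np.float64(142.1), np.float64(36.1), np.float64(38.8), np.float64(39.2)]
(-1, 1, 1) [ 0.6372 -0.1072  0.6201 -0.0029  0.3814  0.0982  0.8293] 0.002638938178900288 0.1623
[np.float64(119.6), np.float64(99.7), np.float64(103.7), np.float64(127.0), np.float64(32.9), np.float64(17.2), np.float64(17.3)]
(-1, 1, -1) [ 0.6372 -0.1072  0.6201 -0.0029  0.3814  0.0982  0.8293] 0.002638938178900288 0.1623
[np.float64(90.0), np.float64(90.5), np.float64(90.0), np.float64(90.3), np.float64(90.2), np.float64(89.4), np.float64(90.0)]
```

```bash
python3 - <<'E'
s=open('kin.py').read()
s=s.replace("d1,a1,L2,ez,L3,a5,L6=p","d1,a1,L2,ez,L3,a5,L6,b,bw=p").replace("[a1,0,d1]","[a1,b,d1]").replace("[L6,0,a5]","[L6,bw,a5]").replace("0.05,.25]","0.0,.25,-.15,0]")
s=s.replace("[[0,0,1],[0,-1,0],[1,0,0.]]","TF").replace("E3=","TF=np.array([[0,0,1],[0,-1,0],[1,0,0.]])\nE3=",1)
s=s.replace("itertools.product((1,-1),(1,),(1,-1))","[(-1,1,-1)]").replace("np.degrees(Ro.from_matrix(","(Ro.from_matrix(").replace(".magnitude()).round(1)",".as_rotvec().round(2))").replace("np.float64","")
open('kin.py','w').write(s)
E
python3 kin.py
```

```text
(-1, 1, -1) [ 1.758e-01 -1.500e-03  5.584e-01  4.000e-04  4.203e-01  4.900e-03
  2.973e-01 -2.200e-03 -1.575e-01] 2.0932614614149436e-05 0.0047
[array([0.  , 0.  , 1.57]), array([-0.  ,  0.  ,  1.58]), array([0.  , 0.  , 1.57]), array([ 0.  , -0.  ,  1.58]), array([0.  , 0.  , 1.57]), array([-0.  , -0.  ,  1.56]), array([ 0.  , -0.  ,  1.57])]
```

```bash
cat > ik.py <<'E'
from kin import *
s=(-1,1,-1); st0=bot.sense();D.append((st0['joint_pos'],st0['tcp_pos'],st0['eef_rot'])); PK=fit(s).x
LO=np.array([-3.14,-1.21,-1.07,-3.16,-2.99,-3.1]);HI=np.array([3.14,2.06,1.41,2.05,-.16,3.1])
C90=E3('z',np.pi/2)
def ik(P,R,q0):
    def f(q):
        p,r=fk(q,PK,s); return np.r_[(p-P)*5,Ro.from_matrix((r@C90).T@R).as_rotvec()]
    r=least_squares(f,np.clip(q0,LO+.001,HI-.001),bounds=(LO,HI)); return r.x,np.abs(r.fun).max()
if __name__=='__main__':
    u,l,n=tim()
    for flip in(0,np.pi):
      for tilt in(-15,0,8,12,16,20,25):
        q=st0['joint_pos'];row=[]
        for h,a in((.09,1.345),(.06,1.345),(.032,1.345),(.032,1.7),(.032,2.05),(.032,2.38),(.032,1.55)):
            F=Ro.from_rotvec([0,0,flip]).as_matrix()
            q,e=ik(DC+h*n,RL(a,tilt)@F,q); row.append(f"{q[3]:.2f},{q[4]:.2f},{q[5]:.2f}({e:.3f})")
        print(flip>0,tilt,' '.join(row))
E
python3 ik.py
```

```text
False -15 2.05,-0.26,-0.45(0.162) 2.05,-0.28,-0.45(0.191) 2.05,-0.29,-0.46(0.217) 2.05,-0.41,-0.87(0.139) 2.05,-0.48,-1.25(0.111) 2.05,-0.51,-1.58(0.042) 2.05,-0.36,-0.70(0.168)
False 0 1.56,-0.21,-0.05(0.000) 1.92,-0.16,-0.30(0.000) 2.05,-0.16,-0.39(0.014) 2.05,-0.16,-0.75(0.012) 2.05,-0.16,-1.10(0.013) 2.05,-0.16,-1.43(0.015) 2.05,-0.16,-0.60(0.013)
False 8 0.65,-0.45,0.64(0.000) 0.76,-0.38,0.56(0.000) 0.91,-0.31,0.45(0.000) 0.82,-0.27,0.18(0.000) 0.87,-0.20,-0.18(0.000) 0.84,-0.16,-0.47(0.015) 0.85,-0.29,0.30(0.000)
False 12 0.47,-0.57,0.80(0.000) 0.52,-0.50,0.76(0.000) 0.58,-0.44,0.72(0.000) 0.43,-0.41,0.53(0.000) 0.34,-0.35,0.29(0.000) 0.31,-0.27,0.01(0.000) 0.49,-0.43,0.62(0.000)
False 16 0.36,-0.68,0.90(0.000) 0.38,-0.62,0.89(0.000) 0.41,-0.57,0.88(0.000) 0.25,-0.54,0.71(0.000) 0.12,-0.48,0.52(0.000) 0.02,-0.39,0.31(0.000) 0.32,-0.55,0.78(0.000)
False 20 0.28,-0.78,0.98(0.000) 0.29,-0.73,0.98(0.000) 0.31,-0.68,0.97(0.000) 0.14,-0.65,0.82(0.000) -0.01,-0.59,0.66(0.000) -0.15,-0.50,0.50(0.000) 0.21,-0.67,0.89(0.000)
False 25 0.21,-0.91,1.05(0.000) 0.21,-0.86,1.05(0.000) 0.22,-0.
[... 590 characters left out ...]
) 1.29,-0.21,3.10(0.040)
True 12 1.50,-0.23,3.10(0.183) 1.52,-0.21,3.10(0.152) 1.53,-0.20,3.10(0.125) 1.10,-0.21,3.10(0.088) 0.70,-0.22,3.10(0.051) 0.36,-0.25,3.10(0.007) 1.28,-0.20,3.10(0.103)
True 16 1.48,-0.23,3.10(0.244) 1.50,-0.22,3.10(0.213) 1.52,-0.21,3.10(0.187) 1.09,-0.20,3.10(0.151) 0.69,-0.21,3.10(0.115) 0.35,-0.24,3.10(0.073) 1.27,-0.20,3.10(0.165)
True 20 1.46,-0.24,3.10(0.305) 1.48,-0.22,3.10(0.275) 1.50,-0.21,3.10(0.248) 1.08,-0.19,3.10(0.214) 0.68,-0.20,3.10(0.180) 0.34,-0.23,3.10(0.138) 1.26,-0.20,3.10(0.228)
True 25 1.43,-0.25,3.10(0.381) 1.46,-0.23,3.10(0.351) 1.48,-0.22,3.10(0.326) 1.08,-0.18,3.10(0.293) 0.68,-0.18,3.10(0.260) 0.32,-0.22,3.10(0.220) 1.25,-0.19,3.10(0.307)
```

```bash
python3 - <<'E'
from h import *
u,l,n=tim();print(go(DC+.085*n,RL(1.345,15)))
E
```

```text
(array([-0.2202, -0.1263,  0.0871]), array([ 0.0739, -0.198 ,  0.0357]))
```

```bash
python3 -m jog '[-0.1,-0.06,0,0.03,-0.1,0.02,0.45, -0.22,-0.126,0.05,0.074,-0.198,0.036,0.45, -0.22,-0.126,0.087,0.074,-0.198,0.036,0.45, -0.22,-0.126,0.087,0.074,-0.198,0.036,0.45, -0.22,-0.126,0.087,0.074,-0.198,0.036,0.45]'
python3 - <<'E'
from h import *
import sys;sys.path.insert(0,'.')
from dial import *
m=bot.camera_model("wrist");im=bot.read_camera("wrist");pickle.dump((m,im),open('t3.pkl','wb'))
u,l,n=tim();print(go(DC+.032*n,RL(1.345,15)));print(bot.sense()['joint_pos'].round(2))
try: dial(m,im)
except Exception as e: print(e)
E
```

```text
time: 25.5
tcp_pos: [0.5433, 0.2552, 0.1333]
eef_rot: [2.97, -0.194, 0.434]
wrist_force: [0.0, 0.7, 0.0]
width: 0.0479
grasp_force: 0.0
(array([ 0.1008, -0.0167,  0.325 ]), array([ 0.0052,  0.0051, -0.0004]))
[ 0.8   0.37 -0.48  0.39 -0.64  0.88]
circle off u,l,R [-0.0006  0.      0.0497] res 0.0003
centre [0.5822 0.2614 0.0604]
green 180 off 0 ang 1.5472 r 0.0553
green 180 off 0.004 ang 1.541 r 0.0561
red 120 off 0 ang 1.3445 r 0.0296
red 120 off 0.004 ang 1.3461 r 0.031
red 146 off 0 ang 2.2711 r 0.0421
red 146 off 0.004 ang 2.2346 r 0.0425
```

```bash
python3 -m jog '[0.03,-0.015,0.1,0,0,0,0.45, 0.06,-0.015,0.2,0,0,0,0.45, 0.09,-0.015,0.28,0,0,0,0.45, 0.1,-0.016,0.325,0,0,0,0.45, 0.1,-0.016,0.325,0,0,0,0.45]'
python3 - <<'E'
from h import *
u,l,n=tim();print(go(DC+.032*n,RL(1.345,15)));print(bot.sense()['joint_pos'].round(2))
E
```

```text
time: 26.05
tcp_pos: [0.5676, 0.2602, 0.0874]
eef_rot: [2.971, -0.191, 0.433]
wrist_force: [0.3, -0.1, 0.2]
width: 0.0478
grasp_force: 0.0
(array([ 0.0024,  0.0028, -0.0099]), array([ 0.0048,  0.0086, -0.001 ]))
[ 0.77  0.46 -0.48  0.44 -0.55  0.85]
```

```bash
python3 -m jog '[0,0,-0.005,0,0,0,1, 0,0,-0.005,0,0,0,1,0,0,-0.005,0,0,0,1,0,0,-0.005,0,0,0,1,0,0,-0.005,0,0,0,1,0,0,-0.005,0,0,0,1,0,0,-0.005,0,0,0,1]' 20
python3 -m jog '[0,0,0,0.036,0,0.133,1, 0,0,0,0.072,0,0.266,1, 0,0,0,0.107,0,0.4,1, 0,0,0,0.142,0,0.53,1, 0,0,0,0.178,0,0.664,1, 0,0,0,0.178,0,0.664,1]'
python3 - <<'E'
from h import *
u,l,n=tim();print(go(DC+.032*n,RL(1.885,15)));print(bot.sense()['joint_pos'].round(2))
E
```

```text
time: 26.75
tcp_pos: [0.5675, 0.2613, 0.0904]
eef_rot: [2.972, -0.195, 0.433]
wrist_force: [-2.0, 0.5, 1.5]
width: 0.0156
grasp_force: 20.0
time: 27.35
tcp_pos: [0.5675, 0.2608, 0.0905]
eef_rot: [-3.056, -0.217, -0.1]
wrist_force: [-2.5, -0.6, 2.4]
width: 0.0162
grasp_force: 20.0
(array([-0.0005,  0.005 ,  0.0098]), array([ 0.0044,  0.002 , -0.0029]))
[ 0.73  0.44 -0.44  0.21 -0.5   0.57]
```

Winding smoothly; on past the red mark.

```bash
python3 -m jog '[0,0,0,0.036,0,0.133,1, 0,0,0,0.072,0,0.266,1, 0,0,0,0.107,0,0.4,1, 0,0,0,0.142,0,0.53,1, 0,0,0,0.178,0,0.664,1, 0,0,0,0.178,0,0.664,1, 0,0,0,0.178,0,0.664,1]'
python3 - <<'E'
from h import *
import sys;sys.path.insert(0,'.')
from dial import *
u,l,n=tim();print(go(DC+.032*n,RL(2.42,15)));print(bot.sense()['joint_pos'].round(2))
m=bot.camera_model("wrist");im=bot.read_camera("wrist");pickle.dump((m,im),open('t4.pkl','wb'))
h=cv2.cvtColor(im,cv2.COLOR_RGB2HSV).astype(int); H,Sa,V=h[...,0],h[...,1],h[...,2]
for nm,k,o in(('green',(abs(H-60)<20)&(Sa>100)&(V>80),.002),('red',((H<8)|(H>172))&(Sa>110)&(V>90),.002)):
  N,L,s,c=cv2.connectedComponentsWithStats(k.astype(np.uint8))
  for i in range(1,N):
    if s[i,4]>25:
      P=onplane(m,[c[i]],DC+o*n,n)[0];print(nm,s[i],np.round(ang(P),4))
E
```

```text
time: 28.05
tcp_pos: [0.5673, 0.2603, 0.0903]
eef_rot: [-2.83, -0.113, -0.613]
wrist_force: [-2.0, -4.0, 5.3]
width: 0.0162
grasp_force: 20.0
(array([0.0021, 0.0024, 0.0088]), array([ 0.0066, -0.0011, -0.0031]))
[ 0.7   0.41 -0.46  0.07 -0.37  0.21]
green [211 189  23  20 256] [1.5516 0.055 ]
red [292 174  14  25 242] [2.2647 0.0422]
red [310 195   8  30 181] [2.4212 0.0296]
```

```bash
python3 -m jog '[0,0,0,-0.036,0,-0.133,1, 0,0,0,-0.072,0,-0.266,1, 0,0,0,-0.107,0,-0.4,1, 0,0,0,-0.144,0,-0.537,1, 0,0,0,-0.144,0,-0.537,1]' |grep -E "time|wrist"
python3 -m jog '[0,0,0,-0.036,0,-0.133,1, 0,0,0,-0.072,0,-0.266,1, 0,0,0,-0.107,0,-0.4,1, 0,0,0,-0.144,0,-0.537,1, 0,0,0,-0.144,0,-0.537,1, 0,0,0,-0.144,0,-0.537,1]'|grep -E "time|wrist"
cat > look.py <<'E'
from dial import *
u,l,n=tim()
m=bot.camera_model("wrist");im=bot.read_camera("wrist")
h=cv2.cvtColor(im,cv2.COLOR_RGB2HSV).astype(int); H,Sa,V=h[...,0],h[...,1],h[...,2]
for nm,k in(('green',(abs(H-60)<20)&(Sa>100)&(V>80)),('red',((H<8)|(H>172))&(Sa>110)&(V>90))):
  N,L,s,c=cv2.connectedComponentsWithStats(k.astype(np.uint8))
  for i in range(1,N):
    if s[i,4]>25:
      print(nm,s[i],[np.round(ang(onplane(m,[c[i]],DC+o*n,n)[0]),4).tolist() for o in(0,.002,.004)])
E
python3 look.py
```

```text
time: 28.6
wrist_force: [-2.2, -3.8, 6.2]
time: 29.2
wrist_force: [-2.1, -2.1, 5.3]
green [307 146  13  22 284] [[1.5419, 0.0547], [1.5418, 0.0553], [1.5417, 0.056]]
red [361 195  24  22 227] [[2.2784, 0.0415], [2.2569, 0.042], [2.2359, 0.0424]]
red [310 196   7  30 172] [[1.5429, 0.0287], [1.5427, 0.0296], [1.5425, 0.0306]]
```

Pointer and index agree to 0.001 rad. Releasing and backing off.

```bash
python3 -m jog '[0,0,0,0,0,0,0.9, 0,0,0,0,0,0,0.7, 0,0,0,0,0,0,0.5, 0,0,0,0,0,0,0.45,0,0,0,0,0,0,0.45, -0.01,0,-0.05,0,0,0,0.45, -0.04,0,-0.15,0,0,0,0.45, -0.08,0,-0.3,0,0,0,0.45, -0.13,0,-0.5,0,0,0,0.45, -0.13,0,-0.5,0,0,0,0.45, -0.13,0,-0.5,0,0,0,0.45]'
python3 look.py
python3 - <<'E'
from h import *
print(go(dem(-.075,0,.25),RD))
E
```

```text
time: 30.35
tcp_pos: [0.5317, 0.2589, 0.1607]
eef_rot: [3.069, -0.221, 0.231]
wrist_force: [-0.1, 0.4, -1.3]
width: 0.0478
grasp_force: 0.0
green [309 114  10  16 153] [[1.5444, 0.0546], [1.5443, 0.0551], [1.5443, 0.0555]]
red [312 150   5  22  89] [[1.5374, 0.029], [1.5375, 0.0296], [1.5376, 0.0302]]
red [348 150  16  16 112] [[2.2749, 0.0416], [2.2607, 0.0419], [2.2467, 0.0422]]
(array([-0.646 ,  2.8028, -0.5577]), array([ 0.0812, -0.2832,  0.0986]))
```

```bash
python3 -c "
from rig import bot
print(bot.close_job())"
```

```text
the job is handed in; nothing more can be done
None
```

The job is handed in: the pin stands at x ≈ 17.4 mm in the green bands with the lever at about 0.25 rad, and the timer went to 2.42, past the red mark, then back to within about 0.007 rad of the index; the first two gripped slides sprang back on release so I pushed the pin home with closed fingers, the gripper bumped the knob slightly (about 25 N) before winding, and I viewed 11 pictures, one over the limit of 10.

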